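Fit up the empty filter station

TASK

Fit up the empty station of the filtration manifold like the finished one beside it: first put the sintered support's spigot into the station's bore, then slip the black seal ring down over the support, then stand the large funnel upright on the ring, and last put the knobbed lid on the funnel. Set each part down rather than dropping it, and let go of it fully seated and upright. Leave the sample jar, the dish, the small funnel and the measuring beaker where they stand.

Things in the scene. Friction and masses are not known exactly. Their poses are not given: they have to be found in the camera images.
- support: loose filter support: steel disc 44 mm across, 16 mm thick, dark grey sintered top, on a central spigot 28 mm across and 8 mm long, chamfered (24 mm high in all); stands on the spigot. Origin: centre of the spigot's foot, z up; the disc's underside is 8 mm above it. About 0.12 kg. Seated: origin on the station's axis, 22 mm above the station's origin
- seal: loose black seal ring of hard rubber lying flat: outside 60 mm across, hole 48 mm, 8 mm thick. Origin: centre of its underside, z along its axis. About 0.04 kg. Seated: flat on the cup round the support, origin 30 mm above the station's origin (either face may be down)
- funnel: loose large steel filter funnel standing upright: straight tube open at both ends, outside 56 mm across, inside 50 mm, 95 mm high, with a foot flange 60 mm across and 8 mm high. Origin: centre of its underside, z up. About 0.22 kg. Seated on the ring: origin 38 mm above the station's origin
- lid: loose lid: steel disc 60 mm across and 5 mm thick; below it a plug 43 mm across and 8 mm deep on which it stands; above it an upright black round knob 22 mm across, 22 mm high (35 mm in all). Origin: centre of the plug's foot, z up; disc top 13 mm, knob top 35 mm above it. About 0.11 kg. Seated, plug in the funnel's mouth: origin 125 mm above the station's origin
- station: empty station, fixed on a steel bar (70 mm wide, 320 mm long, top 65 mm above the table): stem with a flat steel cup 58 mm across, its top face 30 mm above the origin, in it a round bore 33 mm across, 10 mm deep. Origin: on the bar's top, on the station's axis; z up, y along the bar, -x is its valve lever (10 mm above the bar, reaches 48 mm from the axis)
- fitted: the finished station on the same bar, 140 mm from the empty one along the bar, on either side: cup, ring, funnel and lid, all fixed, not to be handled. Origin: on the bar's top on its axis (65 mm above the table); 60 mm across, reaches 160 mm above its origin
- jar: bystander: white sample jar with blue ribbed screw cap, 49 mm in diameter, 48 mm high, standing loose. Origin: centre of its underside
- dish: bystander: small blue porcelain dish, 58 mm in diameter at the rim, 26 mm high, standing loose. Origin: centre of its underside
- small_funnel: bystander: a smaller steel funnel of another filter size, a tube 36 mm in diameter with a foot flange 42 mm in diameter, 52 mm high, standing loose; it does not belong to this job. Origin: centre of its underside
- beaker: bystander: clear tapered plastic measuring beaker, 75 mm in diameter at the rim, 105 mm high, standing loose. Origin: centre of its underside
Not all that is in view belongs to the job. Leave any orange look-alike of the funnel alone.

How it is judged:
On the way, in this order (a step that is already met when the one before it is completed fails the run):
1. the support is seated in the station's bore and let go (horizontal distance between support and station below 0.006 m and z of support in the frame of station between 0.018 and 0.026 m and angle between support's own z axis and vertical below 0.07 rad and contact force between the fingers and support below 0.1 N), for 0.2 s.
2. the seal ring lies round the support on the cup and is let go (((horizontal distance between seal and station below 0.008 m and z of seal in the frame of station between 0.026 and 0.034 m and angle between seal's own z axis and vertical below 0.07 rad) or (horizontal distance between seal and station below 0.008 m and z of seal in the frame of station between 0.034 and 0.042 m and angle between seal's own z axis and vertical above 3.07 rad)) and contact force between the fingers and seal below 0.1 N), for 0.2 s.
3. the funnel stands on the ring and is let go (horizontal distance between funnel and station below 0.009 m and z of funnel in the frame of station between 0.034 and 0.042 m and angle between funnel's own z axis and vertical below 0.07 rad and contact force between the fingers and funnel below 0.1 N), for 0.2 s.
4. the lid is on the funnel and is let go (horizontal distance between lid and station below 0.011 m and z of lid in the frame of station between 0.121 and 0.129 m and angle between lid's own z axis and vertical below 0.07 rad and contact force between the fingers and lid below 0.1 N), for 0.2 s.
At the end, for the whole second after the job is handed in: support, seal ring, funnel and lid are all seated on the empty station, upright (within 4 degrees), each within 4 mm of its seated height and within 6 mm (support), 8 mm (ring), 9 mm (funnel) and 11 mm (lid) of the station's axis, released and at rest (horizontal distance between support and station below 0.006 m and z of support in the frame of station between 0.018 and 0.026 m and angle between each of support, funnel, lid's own z axis and vertical below 0.07 rad and ((horizontal distance between seal and station below 0.008 m and z of seal in the frame of station between 0.026 and 0.034 m and angle between seal's own z axis and vertical below 0.07 rad) or (horizontal distance between seal and station below 0.008 m and z of seal in the frame of station between 0.034 and 0.042 m and angle between seal's own z axis and vertical above 3.07 rad)) and horizontal distance between funnel and station below 0.009 m and z of funnel in the frame of station between 0.034 and 0.042 m and horizontal distance between lid and station below 0.011 m and z of lid in the frame of station between 0.121 and 0.129 m and linear speed of each of support, seal, funnel, lid below 0.02 m/s and angular speed of each of support, seal, funnel, lid below 0.2 rad/s); the robot touches nothing.
It fails at once if the jar, the dish, the small funnel or the beaker is shifted by more than 25 mm or tipped over (distance of any of jar, dish, small_funnel, beaker from where it was at the start of the episode above 0.025 m or angle between any of jar, dish, small_funnel, beaker's own z axis and vertical above 0.5 rad).
It fails at once if a part is dropped on to its seat (falls on to it faster than 0.5 m/s, a drop of about 13 mm) ((horizontal distance between support and station below 0.02 m and z of support in the frame of station between 0.022 and 0.042 m and linear speed of support above 0.5 m/s and contact force between the fingers and support below 0.1 N) or (horizontal distance between seal and station below 0.02 m and z of seal in the frame of station between 0.03 and 0.05 m and linear speed of seal above 0.5 m/s and contact force between the fingers and seal below 0.1 N) or (horizontal distance between funnel and station below 0.02 m and z of funnel in the frame of station between 0.038 and 0.058 m and linear speed of funnel above 0.5 m/s and contact force between the fingers and funnel below 0.1 N) or (horizontal distance between lid and station below 0.02 m and z of lid in the frame of station between 0.125 and 0.145 m and linear speed of lid above 0.5 m/s and contact force between the fingers and lid below 0.1 N)).
It also fails if it takes over 106 s, if anything falls off the work surface, if the arm or the gripper's body presses on something with over 40 N, if the wrist force passes 120 N, or if a joint passes its speed limit or range.

ROBOT

A 6-joint arm with a two-finger parallel gripper is mounted at the origin on the work surface. World frame = base frame: x ahead of the robot, y to its left, z up, the work surface at z = 0. Lengths are in m, angles in rad, forces in N, time in s.
With the tool pointing down it reaches from about 0.375 to 0.975 m from the base axis. Payload 3.8 kg.
Tool frame: the origin (TCP) lies between the finger pads; the fingertips stand 11 mm ahead of it and the grasp point (between the pads) lies 8 mm behind it (tip_reach is the distance from the TCP to the fingertips, in m); z points along the fingers, y is the direction in which the jaws open and shut (so a half turn about z gives the same grasp; the last joint's range is limited). The gripper opens to 88 mm and grips with 3 to 60 N. Pads are 18 mm wide; open, the fingers measure 123 mm over their backs; the gripper's body (75 mm by 187 mm) begins 45 mm behind the grasp point.
Start: joints at [-0.037, 0.264, 1.604, -0, 1.274, -0.037], TCP at [0.675, -0, 0.25] pointing down, gripper open.
Joint ranges: [-2.63, 2.63], [-0.94, 2.18], [0.31, 2.57], [-1.31, 4.45], [0, 2.66], [-2.55, 2.55]. Speed limits (rad/s): [2.57, 2.57, 3.14, 3.14, 3.14, 3.14].

INTERFACE

Orientations are given as a rotation vector (axis times angle).
In Python, from workcell import * gives the robot as it stands. The module is installed in compiled form; this text tells all that it offers.
- The arm moves only by the tool servo_tool, never from a script. Its argument "steps" is a list that holds one entry, the list of rows, each a list of 6 numbers: the shift along the tool's x, y, z in cm, then the turn, a rotation vector about the tool's x, y, z in rad. In form: [[[tx, ty, tz, ax, ay, az], ...]]. A call has 1 to 20 rows; each row is the pose to reach, as a shift and turn from the pose commanded when the call began, along the tool's axes at that moment; what a row does not reach only later rows make up. A row lasts 1/12 s, in which the tool goes at most 41.7 mm and 7.16 degrees, less where a joint would pass 70% of its speed; a pose out of reach is approached as far as the arm can. A call with a gripper value outside its range is refused whole. "fingers" is the finger opening in cm, from 0 to 8.81, set as the call begins (left out, the last holds). The fingers move at their own pace and stop on an object; "grip_force" is the grip in N (left out, the last holds). Time passes only in rows, so rows that repeat a pose let the fingers close. It gives the time, the measured TCP pose, the force and the opening at its end, in the units of the state.
- get_state(): the state, without advancing time (a new reading comes with each control period).
- camera(name): name is "scene" or "side" or "wrist"; returns a dict with "color" (400x640x3 uint8, red, green, blue), "depth" (400x640 float32, m along the optical axis (not along the pixel's ray), 0 where there is no reading), "fovy" (degrees; the focal length in pixels is half the picture's height over the tangent of half this angle, whatever the lens; pixels are square), "cx", "cy" (the principal point, pixels), "distortion" ([k1, k2, p1, p2, k3] as OpenCV has them; the pictures are not rectified), "camera_from_world" (4x4, takes a point from world to camera coordinates); the wrist camera has in their place "tool_from_camera" (4x4, takes a point from camera to tool coordinates, whose origin is the TCP and whose axes are the flange's). Camera axes: x right, y down, z forward; pixel columns grow to the right and rows downward; lengths in m; the calibration is good to about 2 mm. A picture is of the moment at which its call begins: read the wrist's pose just before it.
- finish_job(): hands the job in, once; it reports no verdict.
The state is a dict: "clock": time; "joint_positions": joint angles; "dq": joint speeds; "tau": joint torques, N m; "ee_pos": TCP position; "tcp_rot": TCP orientation; "force": force on the tool from outside, world axes, zero at the start; "torque": the same for the moment, N m; "finger_gap": opening from 0.0 (shut) to 1.0 (fully open).
Only numpy, scipy, OpenCV 4.12 (cv2) and the standard library are available. Lean on these libraries where they do the work, as an engineer would, in place of code of your own. Each camera call takes 0.05 s, during which the arm holds its last target.

## Working session

There is one attempt and no reset: what is moved stays moved. The work goes in short steps, Python scripts to look and compute and a tool call to move; the robot and the scene stay as the last step left them, time stands still between calls to the robot, and variables do not carry over. Pictures are saved under pics/ and viewed, and the job is handed in when it is done.

Besides the shell and the picture viewer there is one more tool, called after "Call:" as name([rows], argument=value, ...), one row to a line, values as JSON. servo_tool: Moves the arm, as the interface text tells. Its arguments: {"type":"object","properties":{"steps":{"type":"array"},"fingers":{"type":"number"},"grip_force":{"type":"number"}},"required":["steps"]}

```bash
mkdir -p pics
cat > h.py <<'E'
from workcell import *
import numpy as np, cv2
from scipy.spatial.transform import Rotation as R
def K(c):
    h,w=c['color'].shape[:2]; f=h/2/np.tan(np.radians(c['fovy'])/2)
    return np.array([[f,0,c['cx']],[0,f,c['cy']],[0,0,1.]])
def w2c(c,st=None):
    if 'camera_from_world' in c: return np.array(c['camera_from_world'])
    T=np.eye(4); T[:3,:3]=R.from_rotvec(st['tcp_rot']).as_matrix(); T[:3,3]=st['ee_pos']
    return np.linalg.inv(T@np.array(c['tool_from_camera']))
def rays(c,M,uv):
    p=cv2.undistortPoints(np.array(uv,float).reshape(-1,1,2),K(c),np.array(c['distortion'],float)).reshape(-1,2)
    d=np.c_[p,np.ones(len(p))]; i=np.linalg.inv(M)
    return i[:3,3], d@i[:3,:3].T
def atz(c,M,uv,z):
    o,d=rays(c,M,uv); return o+d*((z-o[2])/d[:,2])[:,None]
def cloud(c,M):
    h,w=c['depth'].shape; v,u=np.mgrid[:h,:w]
    o,d=rays(c,M,np.c_[u.ravel(),v.ravel()]); return (o+d*c['depth'].reshape(-1,1)).reshape(h,w,3)
def proj(c,M,P):
    return cv2.projectPoints(np.array(P,float).reshape(-1,1,3),cv2.Rodrigues(M[:3,:3])[0],M[:3,3],K(c),np.array(c['distortion'],float))[0].reshape(-1,2)
def save(n,im): cv2.imwrite('pics/'+n,im[:,:,::-1])
E
python3 - <<'E'
from h import *
import pickle
st=get_state();print(st)
D={'st':st}
for n in ['scene','side','wrist']:
    c=camera(n);D[n]=c;save(n+'0.png',c['color']);print(n,c['fovy'],c.get('camera_from_world'),c.get('tool_from_camera'))
pickle.dump(D,open('d0.pkl','wb'))
E
```

```text
{'clock': 0.0, 'joint_positions': array([-3.68916568e-02,  2.64731480e-01,  1.60536396e+00, -6.12945567e-07,
        1.27369309e+00, -3.69045908e-02]), 'dq': array([ 0.00209557,  0.00082287, -0.00048193, -0.00061221,  0.00021593,
       -0.0006066 ]), 'tau': array([-9.59501231e-04, -5.02113855e+01, -3.56871557e+01,  7.25938403e-02,
        2.92220683e-02, -1.93505334e-04]), 'ee_pos': array([6.74317564e-01, 2.87769020e-05, 2.48407999e-01]), 'tcp_rot': array([-2.22028888, -2.220318  ,  0.00234684]), 'force': array([0.31200274, 0.4085558 , 0.25745868]), 'torque': array([-0.0730486 , -0.02552513,  0.02204656]), 'finger_gap': 0.9971912770606355}
scene 57.513234416118344 [[-0.44987627  0.8930421   0.00933563  0.27745052]
 [ 0.76435825  0.39041531 -0.51315918 -0.3575224 ]
 [-0.46191752 -0.22372238 -0.85824268  1.26062891]
 [ 0.          0.          0.          1.        ]] None
side 54.64985511976975 [[-0.97504918 -0.22179175  0.00935545  0.50858507]
 [-0.16619758  0.70140764 -0.69311304  0.17672036]
 [ 0.14716477 -0.67737415 -0.7207682   0.75524265]
 [ 0.          0.          0.          1.        ]] None
wrist 71.55426269584483 None [[-7.87738021e-04 -9.64644630e-01 -2.63552873e-01  6.68485678e-02]
 [ 9.99999688e-01 -7.43397420e-04 -2.67966898e-04 -2.11095674e-03]
 [ 6.25683031e-05 -2.63553002e-01  9.64644915e-01 -1.36169064e-01]
 [ 0.00000000e+00  0.00000000e+00  0.00000000e+00  1.00000000e+00]]
```

View pics/scene0.png

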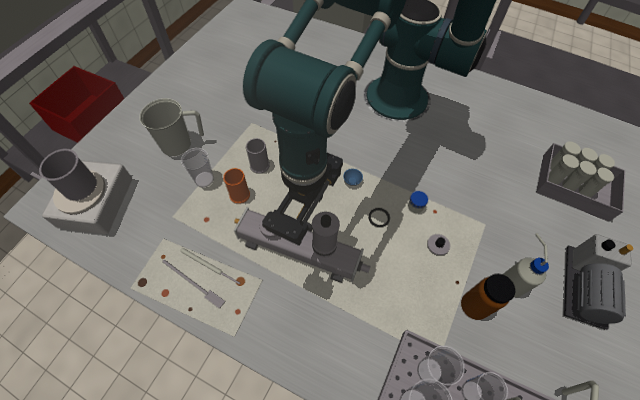

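View pics/side0.png

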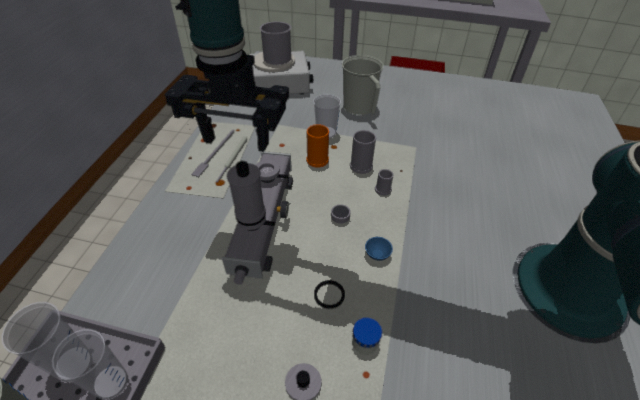

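View pics/wrist0.png

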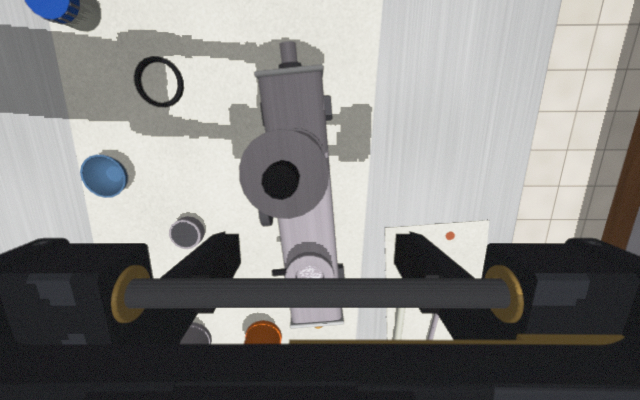

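The side view shows these candidates:
- Support: (341,214), a squat dark-topped disc.
- Ring: (330,294).
- Lid: (303,382).
- Large steel funnel: (363,152). It could be confused with the orange look-alike (317,146), the small funnel (385,182) or the beaker (327,117).
- Empty station: (268,172), beside the finished one at (247,195).
- Dish: (378,249).
- Jar: (367,332).

I'll check these in crops.

Run:
```python
from h import *
import pickle
D=pickle.load(open('d0.pkl','rb'))
im=D['side']['color']
save('sA.png',cv2.resize(im[90:270,220:420],None,fx=4,fy=4,interpolation=cv2.INTER_CUBIC)[:600])
save('sB.png',cv2.resize(im[200:400,260:420],None,fx=3,fy=3,interpolation=cv2.INTER_CUBIC))
im=D['scene']['color']
save('sC.png',cv2.resize(im[130:280,170:370],None,fx=4,fy=4,interpolation=cv2.INTER_CUBIC))
```

```text
(no output)
```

View pics/sA.png

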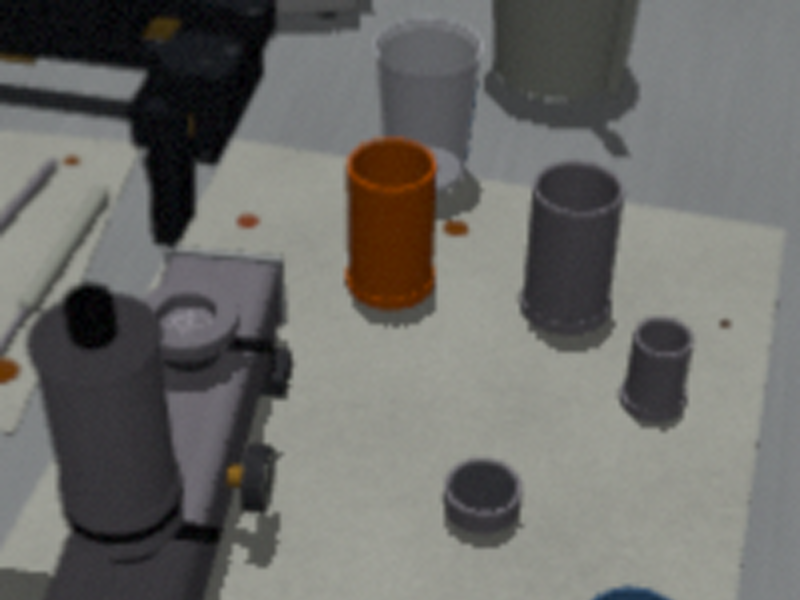

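View pics/sB.png

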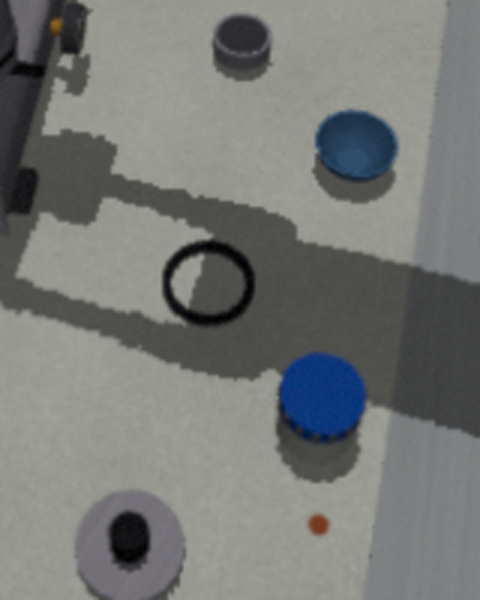

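View pics/sC.png

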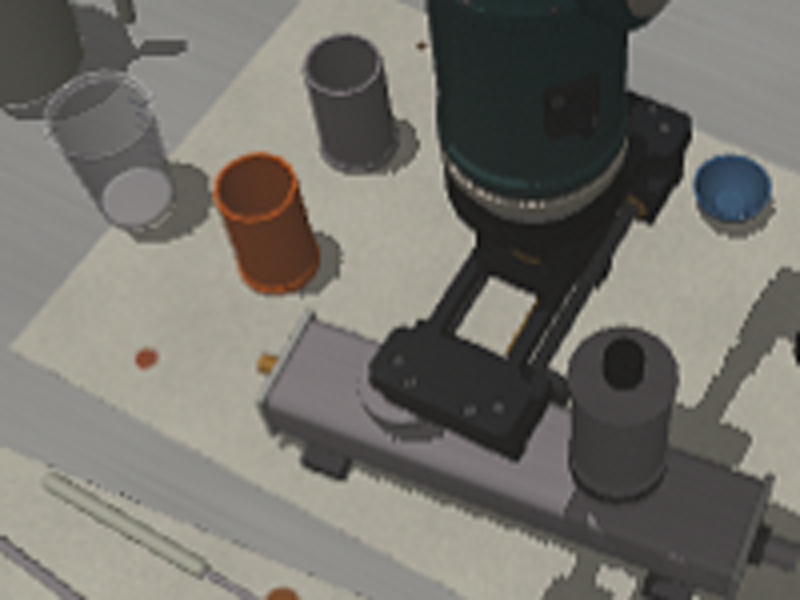

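Run:
```python
from h import *
import pickle
D=pickle.load(open('d0.pkl','rb'))
c=D['side'];M=w2c(c)
Q={'support':(340.75,212,.024),'funnel':(364.5,137,.095),'small':(385.5,175,.052),'orange':(317.75,131.25,.095),'station':(266.75,170.5,.095),'ring':(329.3,294.3,.007),'lid':(303.7,382.3,.013),'lidknob':(302.7,376,.035),'jar':(367.3,330.7,.048),'dish':(379,248.3,.026),'fitknob':(243,167.5,.225),'beaker':(327,101,.105)}
for k,(u,v,z) in Q.items(): print(k,atz(c,M,[(u,v)],z)[0].round(4), 'depth-z',cloud(c,M)[round(v),round(u)].round(3))
c=D['scene'];M=w2c(c)
print('scene')
for k,(u,v,z) in {'funnel':(170+345/4,130+65/4,.095),'orange':(170+257/4,130+187/4,.095),'lid':(438.5,246,.013),'ring':(379,217,.007),'jar':(420,196,.048),'fitknob':(325.5,217,.225),'dish':(353,176,.026)}.items(): print(k,atz(c,M,[(u,v)],z)[0].round(4),cloud(c,M)[round(v),round(u)].round(3))
c=D['wrist'];M=w2c(c,D['st'])
print('wrist')
for k,(u,v,z) in {'ring':(159,81,.007),'dish':(105,175,.026),'support':(185,232,.024),'fitknob':(281,180,.225),'station':(310,268,.095)}.items(): print(k,atz(c,M,[(u,v)],z)[0].round(4))
# bar direction : points on bar top z=.065
P=cloud(c,M); m=(abs(P[...,2]-.065)<.006)&(c['depth']>0)
p=P[m][:,:2]; p=p[(p[:,0]>.45)]
r=cv2.minAreaRect(p.astype(np.float32)); print(r,len(p))
```

```text
support [ 0.4886 -0.0763  0.024 ] depth-z [ 0.488 -0.075  0.026]
funnel [ 0.469  -0.2669  0.095 ] depth-z [ 0.472 -0.295  0.074]
small [ 0.4044 -0.1904  0.052 ] depth-z [ 0.403 -0.21   0.035]
orange [ 0.5844 -0.263   0.095 ] depth-z [ 0.59  -0.29   0.076]
station [ 0.661  -0.0957  0.095 ] depth-z [ 0.665 -0.106  0.086]
ring [0.4728 0.1224 0.007 ] depth-z [ 0.474  0.118 -0.   ]
lid [0.4796 0.294  0.013 ] depth-z [0.477 0.301 0.035]
lidknob [0.4813 0.2919 0.035 ] depth-z [0.481 0.292 0.035]
jar [0.3929 0.1996 0.048 ] depth-z [0.393 0.2   0.048]
dish [0.3936 0.0062 0.026 ] depth-z [ 0.393 -0.01   0.007]
fitknob [0.6464 0.043  0.225 ] depth-z [0.647 0.041 0.222]
beaker [ 0.5878 -0.388   0.105 ] depth-z [ 0.595 -0.422  0.083]
scene
funnel [ 0.473 -0.266  0.095] [ 0.451 -0.286  0.061]
orange [ 0.5881 -0.2635  0.095 ] [ 0.569 -0.286  0.054]
lid [0.4885 0.2944 0.013 ] [0.495 0.292 0.024]
ring [0.4759 0.1198 0.007 ] [0.473 0.119 0.001]
jar [0.3869 0.1991 0.048 ] [0.389 0.199 0.05 ]
fitknob [0.6504 0.0333 0.225 ] [0.651 0.034 0.226]
dish [0.3956 0.0035 0.026 ] [ 0.383 -0.     0.007]
wrist
ring [0.4731 0.1207 0.007 ]
dish [0.3958 0.0045 0.026 ]
support [ 0.4886 -0.0757  0.024 ]
fitknob [0.6512 0.0362 0.225 ]
station [ 0.6637 -0.0922  0.095 ]
((0.6460239291191101, -0.03568379580974579), (0.0936894491314888, 0.32184311747550964), 5.28367280960083) 7935
```

Side, scene and wrist views agree to a few mm. Next is a close wrist view of the station. I'll keep the tool orientation fixed so any calibration bias cancels between pick and place.

Call:
servo_tool([
  [[-4, -0.3, 0, 0, 0, 0], [-8, -0.6, 0, 0, 0, 0], [-12, -0.9, 0, 0, 0, 0], [-14.5, -1, 0, 0, 0, 0], [-14.5, -1, 0, 0, 0, 0], [-14.5, -1, 0, 0, 0, 0]],
])

```text
clock: 0.65
ee_pos: [0.6646, -0.1464, 0.2491]
tcp_rot: [-2.224, -2.218, 0.0]
force: [0.5, 1.5, 0.7]
finger_gap: 0.998
```

```bash
cat > wv.py <<'E'
from h import *
import pickle,sys
st=get_state();c=camera('wrist');n=sys.argv[1]
pickle.dump((st,c),open(n+'.pkl','wb'));save(n+'.png',c['color'])
print(st['clock'],st['ee_pos'].round(4),st['tcp_rot'].round(4),st['force'].round(1),st['finger_gap'])
E
python3 wv.py w1
```

```text
0.65 [ 0.6646 -0.1464  0.2491] [-2.2240e+00 -2.2175e+00  2.0000e-04] [0.5 1.5 0.7] 0.9977837944221618
```

View pics/w1.png

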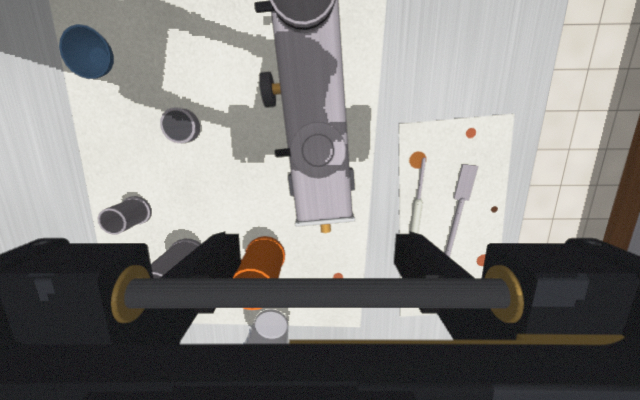

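Station cup is at (318,150), with the support at (180,125) in the same picture. I'll crop both.

Run:
```python
from h import *
import pickle
st,c=pickle.load(open('w1.pkl','rb'))
a=cv2.resize(c['color'][110:190,280:360],None,fx=5,fy=5,interpolation=cv2.INTER_CUBIC)
b=cv2.resize(c['color'][85:165,140:220],None,fx=5,fy=5,interpolation=cv2.INTER_CUBIC)
b=np.clip(b.astype(float)*1.3,0,255).astype(np.uint8);a=np.clip(a.astype(float)*1.5,0,255).astype(np.uint8)
save('w1c.png',np.hstack([a,b]))
```

```text
(no output)
```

View pics/w1c.png

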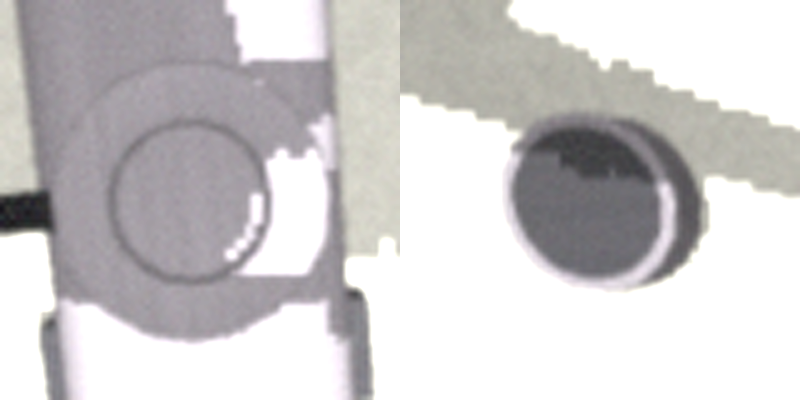

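Run:
```python
from h import *
import pickle
st,c=pickle.load(open('w1.pkl','rb'));M=w2c(c,st)
f=lambda u,v,z:atz(c,M,[(u,v)],z)[0].round(4)
print('station',f(317.3,150,.095),'support',f(177.6,124.4,.024))
P=cloud(c,M);print(P[150,317],P[124,177])
# check radii
print(f(280+109/5,150,.095)-f(280+268/5,150,.095), f(140+104/5,124,.024)-f(140+276/5,124,.024))
```

```text
station [ 0.6628 -0.1039  0.095 ] support [ 0.488  -0.0777  0.024 ]
[ 0.6624943  -0.10466403  0.08588931] [ 0.48816045 -0.07725227  0.02567826]
[-0.0328  0.0002  0.    ] [-4.29e-02  1.00e-04  0.00e+00]
```

Call:
servo_tool([
  [[0.6, -4, 1.5, 0, 0, 0], [1.2, -8, 3, 0, 0, 0], [1.8, -12, 5, 0, 0, 0], [2.4, -15, 6.5, 0, 0, 0], [2.6, -17.5, 7.1, 0, 0, 0], [2.6, -17.5, 7.1, 0, 0, 0], [2.6, -17.5, 7.1, 0, 0, 0]],
])

```text
clock: 1.28
ee_pos: [0.4887, -0.1173, 0.1781]
tcp_rot: [-2.219, -2.222, 0.0]
force: [-0.4, -0.4, 0.4]
finger_gap: 1.0
```

```bash
python3 wv.py w2
python3 - <<'E'
from h import *
import pickle
st,c=pickle.load(open('w2.pkl','rb'))
b=cv2.resize(c['color'][110:190,280:360],None,fx=5,fy=5,interpolation=cv2.INTER_CUBIC)
save('w2c.png',np.hstack([np.clip(b.astype(float)*1.3,0,255).astype(np.uint8)]))
E
```

```text
1.2833 [ 0.4887 -0.1173  0.1781] [-2.2191e+00 -2.2223e+00  1.0000e-04] [-0.4 -0.4  0.4] 1.000310005172004
```

View pics/w2c.png

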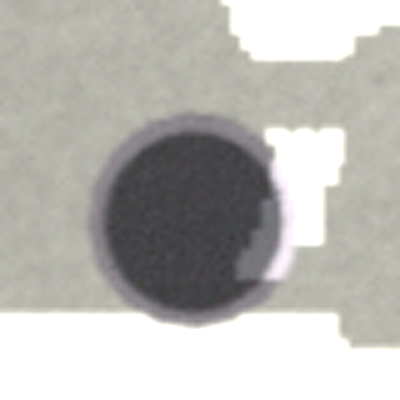

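Run:
```python
from h import *
import pickle
st,c=pickle.load(open('w2.pkl','rb'))
for p in (st['ee_pos'],np.array([.490,-.119,.179])):
    s=dict(st);s['ee_pos']=p;M=w2c(c,s)
    print(atz(c,M,[(318.2,153.5)],.024)[0].round(4))
for n,p in (('w1',np.array([.665,-.145,.25])),):
    s,c=pickle.load(open(n+'.pkl','rb'));s['ee_pos']=p
    print(atz(c,w2c(c,s),[(317.3,150)],.095)[0].round(4))
    s['tcp_rot']=get_state()['tcp_rot']*0+np.array([-1,-1,0])*np.pi/2**.5
    print(atz(c,w2c(c,s),[(317.3,150)],.095)[0].round(4))
for i in range(3):
    print(get_state()['ee_pos'].round(4),get_state()['joint_positions'].round(4)); camera('side')
```

```text
[ 0.4877 -0.0784  0.024 ]
[ 0.489  -0.0801  0.024 ]
[ 0.6633 -0.1025  0.095 ]
[ 0.6633 -0.1026  0.095 ]
[ 0.4907 -0.118   0.1793] [-2.8560e-01 -3.9000e-03  2.0398e+00  5.0000e-04  1.1039e+00 -2.8730e-01]
[ 0.4917 -0.1185  0.1799] [-2.8590e-01 -3.0000e-03  2.0378e+00  3.0000e-04  1.1039e+00 -2.8730e-01]
[ 0.4921 -0.1188  0.1801] [-2.8620e-01 -2.4000e-03  2.0368e+00  3.0000e-04  1.1040e+00 -2.8740e-01]
```

Call:
servo_tool([
  [[0, 0, 0, 0, 0, 0], [0, 0, 0, 0, 0, 0], [0, 0, 0, 0, 0, 0], [0, 0, 0, 0, 0, 0], [0, 0, 0, 0, 0, 0], [0, 0, 0, 0, 0, 0]],
])

```text
clock: 1.98
ee_pos: [0.49, -0.1191, 0.1786]
tcp_rot: [-2.221, -2.221, 0.0]
force: [-0.4, -0.0, -0.1]
finger_gap: 0.999
```

```bash
python3 wv.py w3
python3 - <<'E'
from h import *
import pickle
st,c=pickle.load(open('w3.pkl','rb'))
print(get_state()['ee_pos'])
b=cv2.resize(c['color'][110:190,280:360],None,fx=5,fy=5,interpolation=cv2.INTER_CUBIC)
save('w3c.png',np.clip(b.astype(float)*1.3,0,255).astype(np.uint8))
E
```

```text
1.9833 [ 0.49   -0.1191  0.1786] [-2.2214e+00 -2.2212e+00  1.0000e-04] [-0.4 -0.  -0.1] 0.9987690762542408
[ 0.48994854 -0.11904989  0.17862743]
```

View pics/w3c.png

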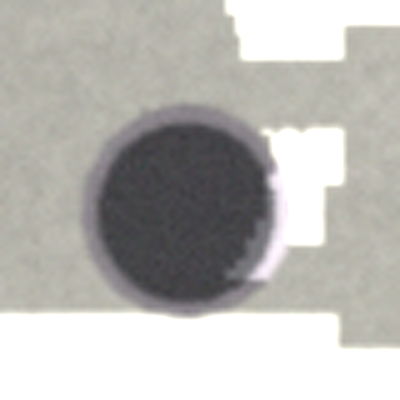

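Run:
```python
from h import *
import pickle
s,c=pickle.load(open('w3.pkl','rb'));M=w2c(c,s)
print(atz(c,M,[(316.8,151.8)],.024)[0].round(4),atz(c,M,[(316.8,151.3)],.024)[0].round(4))
```

```text
[ 0.4877 -0.0785  0.024 ] [ 0.4877 -0.078   0.024 ]
```

Call:
servo_tool([
  [[2, -0.1, 3, 0, 0, 0], [4.1, -0.2, 6, 0, 0, 0], [4.1, -0.2, 9, 0, 0, 0], [4.1, -0.2, 11.5, 0, 0, 0], [4.1, -0.2, 13.5, 0, 0, 0], [4.1, -0.2, 15, 0, 0, 0], [4.1, -0.2, 15.7, 0, 0, 0], [4.1, -0.2, 15.7, 0, 0, 0], [4.1, -0.2, 15.7, 0, 0, 0], [4.1, -0.2, 15.7, 0, 0, 0], [4.1, -0.2, 15.7, 0, 0, 0], [4.1, -0.2, 15.7, 0, 0, 0]],
])

```text
clock: 3.03
ee_pos: [0.489, -0.0783, 0.0229]
tcp_rot: [2.22, 2.22, 0.002]
force: [0.6, -0.8, -0.4]
finger_gap: 0.998
```

Call:
servo_tool([
  [[0, 0, 0, 0, 0, 0], [0, 0, 0, 0, 0, 0], [0, 0, 0, 0, 0, 0], [0, 0, 0, 0, 0, 0], [0, 0, 0, 0, 0, 0], [0, 0, 0, 0, 0, 0], [0, 0, 0, 0, 0, 0], [0, 0, 0, 0, 0, 0], [0, 0, 0, 0, 0, 0]],
], fingers=3.8, grip_force=20)

```text
clock: 3.78
ee_pos: [0.4881, -0.078, 0.0217]
tcp_rot: [2.221, 2.221, 0.0]
force: [0.5, 0.2, 0.1]
finger_gap: 0.493
```

Call:
servo_tool([
  [[0, 0, -1, 0, 0, 0], [0, 0, -3, 0, 0, 0], [0, 0, -6, 0, 0, 0], [0, 0, -9, 0, 0, 0], [-1, 2, -12, 0, 0, 0], [-2, 5, -15, 0, 0, 0], [-3.2, 8, -17.5, 0, 0, 0], [-4.4, 11.3, -20, 0, 0, 0], [-5.5, 14.5, -22, 0, 0, 0], [-6.7, 17.5, -22.8, 0, 0, 0], [-6.7, 17.5, -22.8, 0, 0, 0], [-6.7, 17.5, -22.8, 0, 0, 0], [-6.7, 17.5, -22.8, 0, 0, 0], [-6.7, 17.5, -22.8, 0, 0, 0], [-6.7, 17.5, -22.8, 0, 0, 0], [-6.7, 17.5, -22.8, 0, 0, 0]],
])

```text
clock: 5.12
ee_pos: [0.6617, -0.1445, 0.2492]
tcp_rot: [-2.22, -2.221, 0.001]
force: [-0.7, 0.2, -1.9]
finger_gap: 0.488
```

```bash
python3 wv.py w4
python3 - <<'E'
from h import *
import pickle
st,c=pickle.load(open('w4.pkl','rb'))
b=cv2.resize(c['color'][110:190,280:360],None,fx=5,fy=5,interpolation=cv2.INTER_CUBIC)
d=cv2.resize(c['color'][190:270,280:360],None,fx=5,fy=5,interpolation=cv2.INTER_CUBIC)
save('w4c.png',np.clip(np.hstack([b,d]).astype(float)*1.5,0,255).astype(np.uint8))
E
```

```text
5.1167 [ 0.6617 -0.1445  0.2492] [-2.2203e+00 -2.2208e+00  1.2000e-03] [-0.7  0.2 -1.9] 0.48829013649123026
```

View pics/w4c.png

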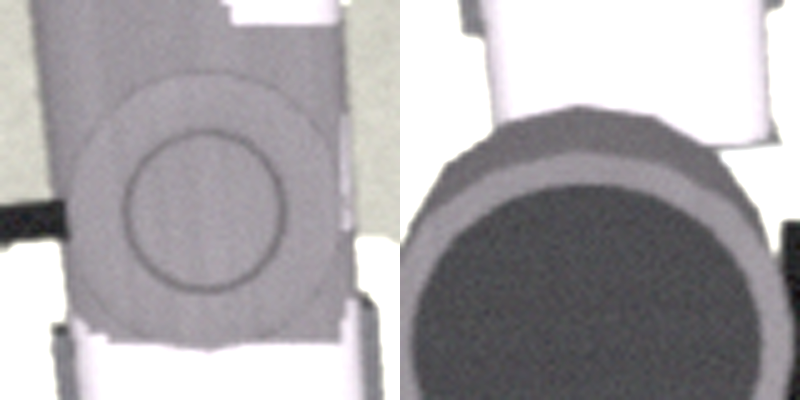

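View pics/w4.png

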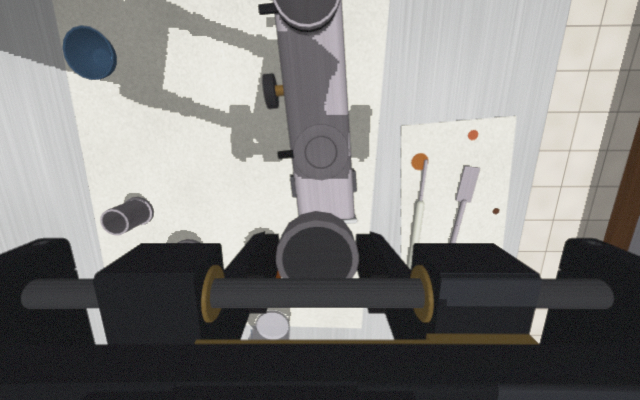

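Run:
```python
from h import *
import pickle
s,c=pickle.load(open('w4.pkl','rb'));M=w2c(c,s)
print('st',atz(c,M,[(320.7,151.9)],.095)[0].round(4))
z=s['ee_pos'][2]+.0023
print('sup',atz(c,M,[(316.9,261.4),(316.9,190+26.8)],z).round(4),s['ee_pos'])
print(get_state()['ee_pos'])
```

```text
st [ 0.6632 -0.1039  0.095 ]
sup [[ 0.6595 -0.1473  0.2515]
 [ 0.6595 -0.1224  0.2515]] [ 0.66170981 -0.1444851   0.24918526]
[ 0.66199122 -0.14458067  0.24945385]
```

Call:
servo_tool([
  [[2, 0.1, 3, 0, 0, 0], [4.1, 0.2, 6, 0, 0, 0], [4.1, 0.2, 9, 0, 0, 0], [4.1, 0.2, 11, 0, 0, 0], [4.1, 0.2, 12.4, 0, 0, 0], [4.1, 0.2, 12.4, 0, 0, 0], [4.1, 0.2, 12.4, 0, 0, 0], [4.1, 0.2, 12.4, 0, 0, 0], [4.1, 0.2, 12.4, 0, 0, 0], [4.1, 0.2, 12.4, 0, 0, 0], [4.1, 0.2, 12.4, 0, 0, 0], [4.1, 0.2, 12.4, 0, 0, 0]],
])

```text
clock: 6.17
ee_pos: [0.6656, -0.1042, 0.1268]
tcp_rot: [2.221, 2.22, 0.002]
force: [0.0, 1.3, -0.8]
finger_gap: 0.491
```

```bash
python3 wv.py w5
python3 - <<'E'
from h import *
import pickle
D={}
for n in ('side','scene'):
    D[n]=camera(n); 
pickle.dump(D,open('d5.pkl','wb'))
print(D['side']['cx'],D['side']['cy'],get_state()['ee_pos'])
c=D['side'];b=c['color'][130:210,215:315]
d=D['scene']['color'][190:250,230:330]
w=camera('wrist')['color'][140:300,240:400]
print(camera('wrist')['cx'])
save('s5.png',np.vstack([cv2.resize(np.clip(b*1.5,0,255).astype(np.uint8),(600,480)[::1],interpolation=cv2.INTER_CUBIC)]))
save('c5.png',cv2.resize(np.clip(d*1.5,0,255).astype(np.uint8),(800,480),interpolation=cv2.INTER_CUBIC))
save('w5c.png',cv2.resize(np.clip(w*1.5,0,255).astype(np.uint8),(560,560),interpolation=cv2.INTER_CUBIC))
E
```

```text
6.1667 [ 0.6656 -0.1042  0.1268] [2.2207e+00 2.2202e+00 1.5000e-03] [ 0.   1.3 -0.8] 0.49141948339535235
318.5828214464075 200.59059154961466 [ 0.66506457 -0.10406935  0.12597527]
316.9144354082082
```

View pics/s5.png

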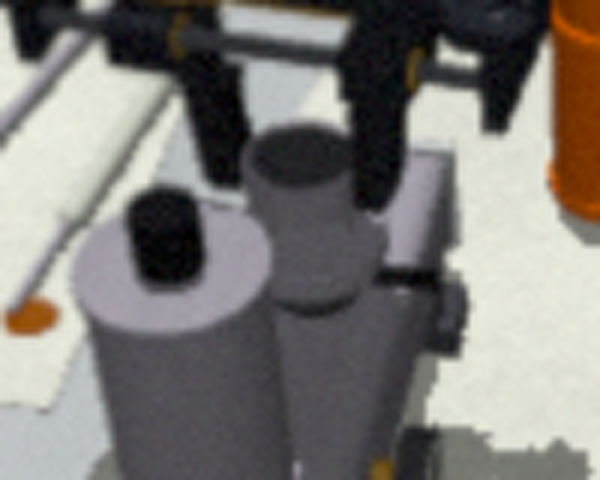

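View pics/c5.png

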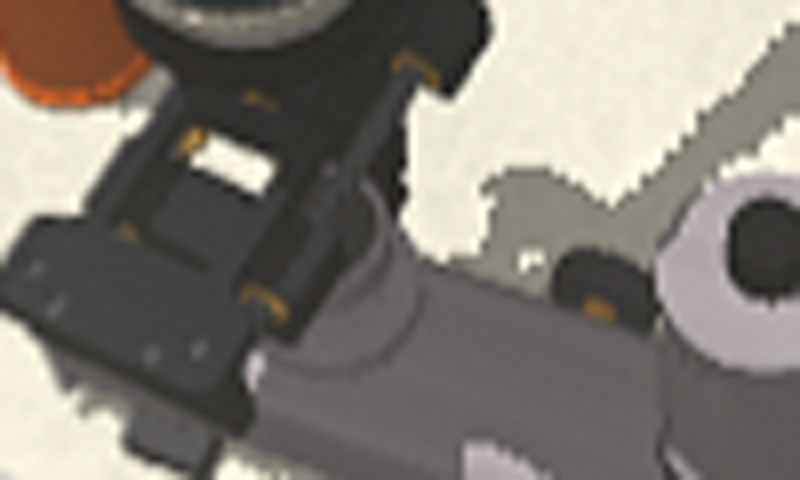

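View pics/w5c.png

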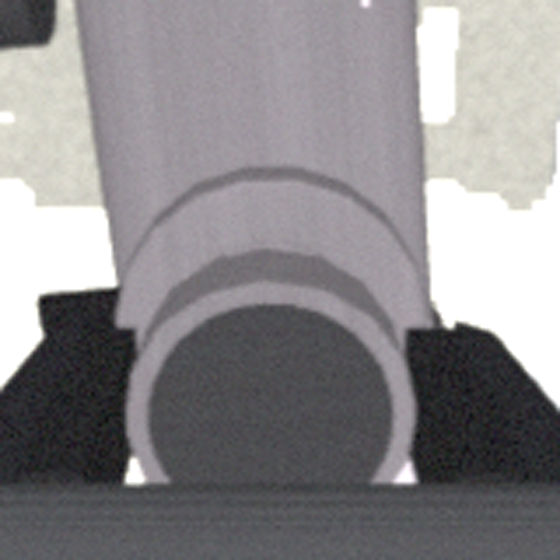

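Call:
servo_tool([
  [[0, 0, 0.2, 0, 0, 0], [0, 0, 0.4, 0, 0, 0], [0, 0, 0.6, 0, 0, 0], [0, 0, 0.8, 0, 0, 0], [0, 0, 1.0, 0, 0, 0], [0, 0, 1.0, 0, 0, 0], [0, 0, 1.0, 0, 0, 0], [0, 0, 1.0, 0, 0, 0]],
])

```text
clock: 7.08
ee_pos: [0.665, -0.104, 0.1157]
tcp_rot: [2.221, 2.221, 0.0]
force: [0.6, -0.3, -1.1]
finger_gap: 0.495
```

Call:
servo_tool([
  [[0, 0, 0.15, 0, 0, 0], [0, 0, 0.3, 0, 0, 0], [0, 0, 0.45, 0, 0, 0], [0, 0, 0.55, 0, 0, 0], [0, 0, 0.6, 0, 0, 0], [0, 0, 0.6, 0, 0, 0], [0, 0, 0.6, 0, 0, 0]],
])

```text
clock: 7.67
ee_pos: [0.665, -0.104, 0.1096]
tcp_rot: [-2.221, -2.221, 0.0]
force: [0.6, 0.2, -2.3]
finger_gap: 0.492
```

Call:
servo_tool([
  [[0, 0, 0.05, 0, 0, 0], [0, 0, 0.1, 0, 0, 0], [0, 0, 0.1, 0, 0, 0], [0, 0, 0.1, 0, 0, 0]],
])

```text
clock: 8.0
ee_pos: [0.6651, -0.104, 0.1088]
tcp_rot: [2.221, 2.221, 0.0]
force: [0.1, 1.2, -1.6]
finger_gap: 0.492
```

```bash
python3 wv.py w6
python3 - <<'E'
from h import *
w=camera('wrist')['color'][140:300,240:400]
save('w6c.png',cv2.resize(np.clip(w*1.5,0,255).astype(np.uint8),(560,560),interpolation=cv2.INTER_CUBIC))
E
```

```text
8.0 [ 0.6651 -0.104   0.1088] [2.2213e+00 2.2214e+00 2.0000e-04] [ 0.1  1.2 -1.6] 0.4919586716492295
```

View pics/w6c.png

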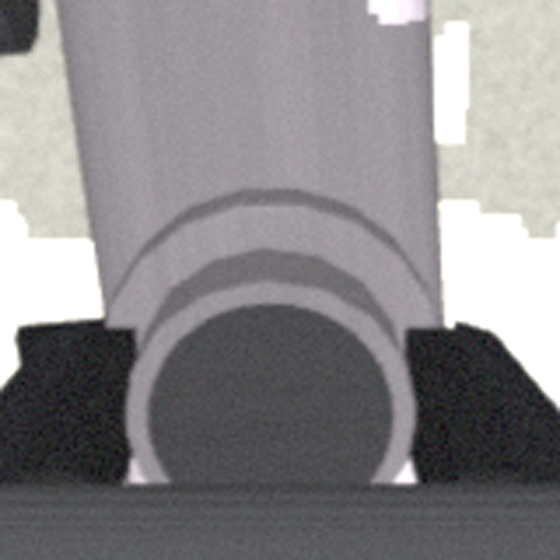

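Call:
servo_tool([
  [[0, 0, 0.03, 0, 0, 0], [0, 0, 0.03, 0, 0, 0], [0, 0, 0.03, 0, 0, 0], [0, 0, 0.03, 0, 0, 0], [0, 0, -0.5, 0, 0, 0], [0, 0, -2, 0, 0, 0], [0, 0, -5, 0, 0, 0], [0, 0, -9, 0, 0, 0], [-2, 0, -12, 0, 0, 0], [-4, 0, -14, 0, 0, 0], [-4, 0, -14, 0, 0, 0], [-4, 0, -14, 0, 0, 0], [-4, 0, -14, 0, 0, 0], [-4, 0, -14, 0, 0, 0], [-4, 0, -14, 0, 0, 0]],
], fingers=8)

```text
clock: 9.35
ee_pos: [0.6638, -0.1429, 0.2462]
tcp_rot: [-2.218, -2.22, 0.003]
force: [0.3, 0.9, -0.1]
finger_gap: 0.906
```

```bash
python3 wv.py w7
python3 - <<'E'
from h import *
import pickle
st,c=pickle.load(open('w7.pkl','rb'))
b=cv2.resize(c['color'][110:190,280:360],None,fx=7,fy=7,interpolation=cv2.INTER_CUBIC)
save('w7c.png',np.clip(b.astype(float)*1.5,0,255).astype(np.uint8))
E
```

```text
9.35 [ 0.6638 -0.1429  0.2462] [-2.2179 -2.2197  0.003 ] [ 0.3  0.9 -0.1] 0.9063355540009383
```

View pics/w7c.png

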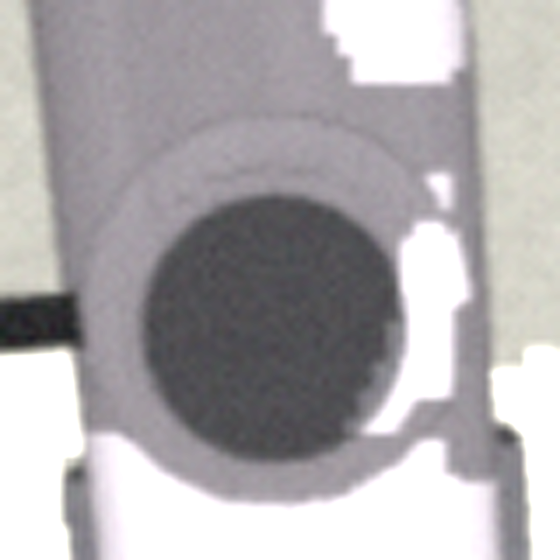

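Run:
```python
from h import *
import pickle
s,c=pickle.load(open('w7.pkl','rb'));M=w2c(c,s)
print(atz(c,M,[(318.4,156.5)],.111)[0].round(4))
P=cloud(c,M);print(P[150:162,312:324,2].mean(), P[125:180,290:300,2].round(3)[20],get_state()['ee_pos'])
```

```text
[ 0.6626 -0.1049  0.111 ]
0.11258551011396453 [0.066 0.064 0.094 0.096 0.095 0.096 0.095 0.095 0.097 0.096] [ 0.6640356  -0.14295686  0.24640659]
```

Call:
servo_tool([
  [[0, -4, 0, 0, 0, 0], [1, -8, 0, 0, 0, 0], [3.5, -11, 0, 0, 0, 0], [6.5, -13.5, 0.5, 0, 0, 0], [9.5, -15.5, 1.5, 0, 0, 0], [12.5, -17, 3, 0, 0, 0], [15.5, -18, 5, 0, 0, 0], [18.5, -18.9, 7, 0, 0, 0], [21, -18.9, 8.6, 0, 0, 0], [22.2, -18.9, 8.6, 0, 0, 0], [22.2, -18.9, 8.6, 0, 0, 0], [22.2, -18.9, 8.6, 0, 0, 0], [22.2, -18.9, 8.6, 0, 0, 0], [22.2, -18.9, 8.6, 0, 0, 0], [22.2, -18.9, 8.6, 0, 0, 0], [22.2, -18.9, 8.6, 0, 0, 0]],
], fingers=8.8)

```text
clock: 10.73
ee_pos: [0.4766, 0.0771, 0.1634]
tcp_rot: [2.223, 2.219, 0.001]
force: [0.3, -0.5, 0.1]
finger_gap: 0.993
```

```bash
python3 wv.py w8
python3 - <<'E'
from h import *
import pickle
st,c=pickle.load(open('w8.pkl','rb'))
b=cv2.resize(c['color'][100:190,270:360],None,fx=6,fy=6,interpolation=cv2.INTER_CUBIC)
save('w8c.png',np.clip(b.astype(float)*1.2,0,255).astype(np.uint8))
E
```

```text
10.7333 [0.4766 0.0771 0.1634] [2.2226e+00 2.2191e+00 1.3000e-03] [ 0.3 -0.5  0.1] 0.9927227404301966
```

View pics/w8c.png

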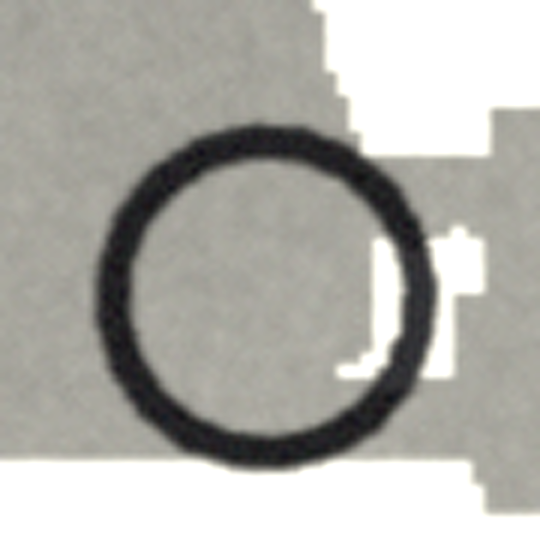

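Run:
```python
from h import *
import pickle
s,c=pickle.load(open('w8.pkl','rb'));M=w2c(c,s)
print(atz(c,M,[(313.8,149)],.007)[0].round(4)+[.0025,.0009,0],s['ee_pos'],get_state()['ee_pos'])
```

```text
[0.474  0.1213 0.007 ] [0.47664524 0.07711681 0.1633636 ] [0.4764834  0.07726056 0.16319415]
```

Call:
servo_tool([
  [[2, -0.1, 3, 0, 0, 0], [4.3, -0.2, 6, 0, 0, 0], [4.3, -0.2, 9, 0, 0, 0], [4.3, -0.2, 11.5, 0, 0, 0], [4.3, -0.2, 13.3, 0, 0, 0], [4.3, -0.2, 14.4, 0, 0, 0], [4.3, -0.2, 14.9, 0, 0, 0], [4.3, -0.2, 14.9, 0, 0, 0], [4.3, -0.2, 14.9, 0, 0, 0], [4.3, -0.2, 14.9, 0, 0, 0], [4.3, -0.2, 14.9, 0, 0, 0], [4.3, -0.2, 14.9, 0, 0, 0], [4.3, -0.2, 14.9, 0, 0, 0], [4.3, -0.2, 14.9, 0, 0, 0]],
])

```text
clock: 11.95
ee_pos: [0.4743, 0.1211, 0.0142]
tcp_rot: [2.221, 2.221, 0.001]
force: [-0.6, -0.5, -0.7]
finger_gap: 0.996
```

Call:
servo_tool([
  [[0, 0, 0, 0, 0, 0], [0, 0, 0, 0, 0, 0], [0, 0, 0, 0, 0, 0], [0, 0, 0, 0, 0, 0], [0, 0, 0, 0, 0, 0], [0, 0, 0, 0, 0, 0], [0, 0, 0, 0, 0, 0], [0, 0, 0, 0, 0, 0]],
], fingers=5.2, grip_force=10)

```text
clock: 12.62
ee_pos: [0.4739, 0.121, 0.0136]
tcp_rot: [-2.221, -2.221, 0.0]
force: [-0.6, 0.1, -0.2]
finger_gap: 0.68
```

Call:
servo_tool([
  [[0, 0, -1, 0, 0, 0], [0, 0, -4, 0, 0, 0], [0, 0, -8, 0, 0, 0], [-2, 0, -11.5, 0, 0, 0], [-5, 0, -14, 0, 0, 0], [-8.5, 0.5, -16, 0, 0, 0], [-12, 1.5, -18, 0, 0, 0], [-15, 3.5, -19.5, 0, 0, 0], [-17.5, 6, -21, 0, 0, 0], [-20, 9, -21.5, 0, 0, 0], [-21.5, 12.5, -21.5, 0, 0, 0], [-22.5, 16, -21.5, 0, 0, 0], [-22.5, 19.1, -20, 0, 0, 0], [-22.5, 19.1, -18, 0, 0, 0], [-22.5, 19.1, -16, 0, 0, 0], [-22.5, 19.1, -14, 0, 0, 0], [-22.5, 19.1, -12.5, 0, 0, 0], [-22.5, 19.1, -12.2, 0, 0, 0], [-22.5, 19.1, -12.2, 0, 0, 0], [-22.5, 19.1, -12.2, 0, 0, 0]],
])

```text
clock: 14.28
ee_pos: [0.6653, -0.104, 0.1367]
tcp_rot: [2.221, 2.221, 0.001]
force: [0.9, -0.2, -0.1]
finger_gap: 0.677
```

Call:
servo_tool([
  [[0, 0, 0, 0, 0, 0], [0, 0, 0, 0, 0, 0], [0, 0, 0, 0, 0, 0], [0, 0, 0, 0, 0, 0], [0, 0, 0, 0, 0, 0]],
])

```text
clock: 14.7
ee_pos: [0.6653, -0.104, 0.1364]
tcp_rot: [2.221, 2.221, 0.001]
force: [-1.0, 0.2, -0.5]
finger_gap: 0.679
```

```bash
python3 wv.py w9
python3 - <<'E'
from h import *
import pickle
st,c=pickle.load(open('w9.pkl','rb'))
w=c['color'][140:300,240:400]
save('w9c.png',cv2.resize(np.clip(w*1.5,0,255).astype(np.uint8),(600,600),interpolation=cv2.INTER_CUBIC))
c=camera('side');b=c['color'][130:210,215:315]
save('s9.png',cv2.resize(np.clip(b*1.5,0,255).astype(np.uint8),(600,480),interpolation=cv2.INTER_CUBIC))
E
```

```text
14.7 [ 0.6653 -0.104   0.1364] [2.2209e+00 2.2209e+00 8.0000e-04] [-1.   0.2 -0.5] 0.6790324424602144
```

View pics/w9c.png

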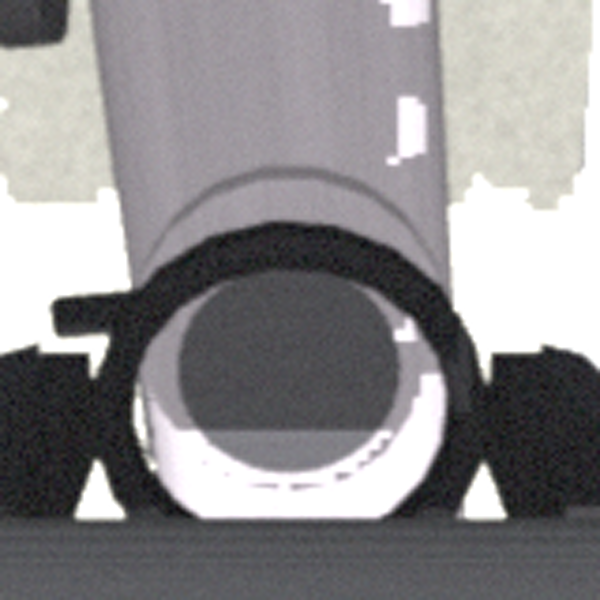

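View pics/s9.png

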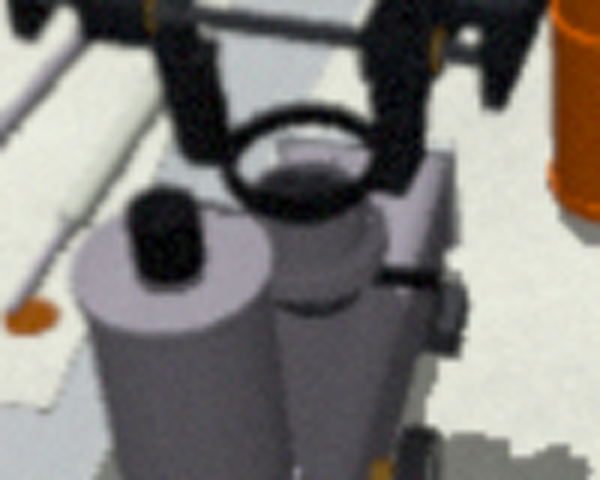

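Call:
servo_tool([
  [[-0.03, 0, 0.3, 0, 0, 0], [-0.03, 0, 0.6, 0, 0, 0], [-0.03, 0, 0.9, 0, 0, 0], [-0.03, 0, 1.2, 0, 0, 0], [-0.03, 0, 1.5, 0, 0, 0], [-0.03, 0, 1.5, 0, 0, 0], [-0.03, 0, 1.5, 0, 0, 0], [-0.03, 0, 1.5, 0, 0, 0]],
])

```text
clock: 15.47
ee_pos: [0.665, -0.1043, 0.1206]
tcp_rot: [-2.221, -2.221, 0.0]
force: [-0.2, -0.6, -0.9]
finger_gap: 0.678
```

```bash
python3 wv.py w10
python3 - <<'E'
from h import *
import pickle
st,c=pickle.load(open('w10.pkl','rb'))
w=c['color'][140:300,240:400]
save('w10c.png',cv2.resize(np.clip(w*1.5,0,255).astype(np.uint8),(600,600),interpolation=cv2.INTER_CUBIC))
E
```

```text
15.4667 [ 0.665  -0.1043  0.1206] [-2.2214e+00 -2.2213e+00  1.0000e-04] [-0.2 -0.6 -0.9] 0.6783841442868207
```

View pics/w10c.png

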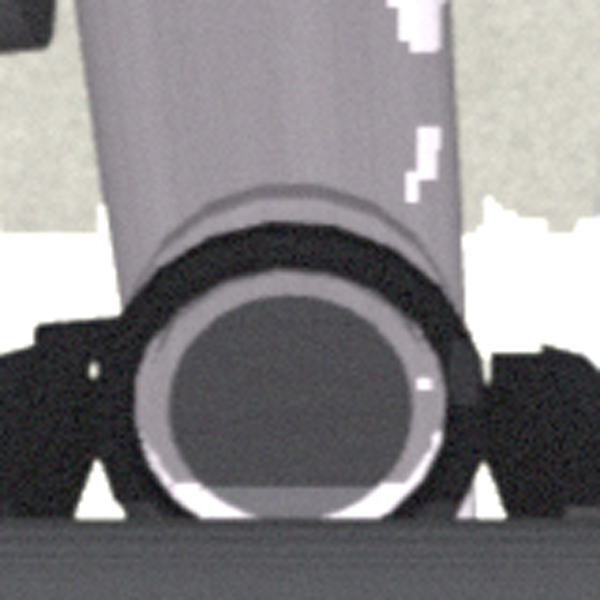

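Call:
servo_tool([
  [[0, 0, 0.2, 0, 0, 0], [0, 0, 0.4, 0, 0, 0], [0, 0, 0.6, 0, 0, 0], [0, 0, 0.8, 0, 0, 0], [0, 0, 1.0, 0, 0, 0], [0, 0, 1.15, 0, 0, 0], [0, 0, 1.15, 0, 0, 0], [0, 0, 1.15, 0, 0, 0], [0, 0, 1.15, 0, 0, 0]],
])

```text
clock: 16.27
ee_pos: [0.665, -0.1043, 0.1092]
tcp_rot: [-2.221, -2.221, 0.0]
force: [-0.5, 0.1, -0.1]
finger_gap: 0.679
```

Call:
servo_tool([
  [[0, 0, 0.05, 0, 0, 0], [0, 0, 0.05, 0, 0, 0], [0, 0, 0.05, 0, 0, 0], [0, 0, 0.05, 0, 0, 0], [0, 0, -0.5, 0, 0, 0], [0, 0, -2, 0, 0, 0], [0, 0, -5, 0, 0, 0], [0, 0, -9, 0, 0, 0], [-2, 0, -12, 0, 0, 0], [-4, 0, -14, 0, 0, 0], [-4, 0, -14, 0, 0, 0], [-4, 0, -14, 0, 0, 0], [-4, 0, -14, 0, 0, 0], [-4, 0, -14, 0, 0, 0], [-4, 0, -14, 0, 0, 0]],
], fingers=8.7)

```text
clock: 17.52
ee_pos: [0.6638, -0.1432, 0.2466]
tcp_rot: [-2.218, -2.22, 0.003]
force: [0.3, -0.1, 0.0]
finger_gap: 0.984
```

```bash
python3 wv.py w11
python3 - <<'E'
from h import *
import pickle
st,c=pickle.load(open('w11.pkl','rb'))
b=cv2.resize(c['color'][110:190,280:360],None,fx=7,fy=7,interpolation=cv2.INTER_CUBIC)
save('w11c.png',np.clip(b.astype(float)*1.5,0,255).astype(np.uint8))
P=cloud(c,w2c(c,st));Z=P[...,2]
m=(Z>.09)&(Z<.12)&(c['color'].max(2)<60);print(np.argwhere(m).mean(0),np.median(Z[m]))
print(st['ee_pos'],get_state()['ee_pos'])
E
```

```text
17.5167 [ 0.6638 -0.1432  0.2466] [-2.218  -2.2196  0.003 ] [ 0.3 -0.1  0. ] 0.9840400102335091
[145.29644467 316.89734602] 0.10528051735292604
[ 0.66384359 -0.14317696  0.24663442] [ 0.66401515 -0.14323844  0.24688548]
```

View pics/w11c.png

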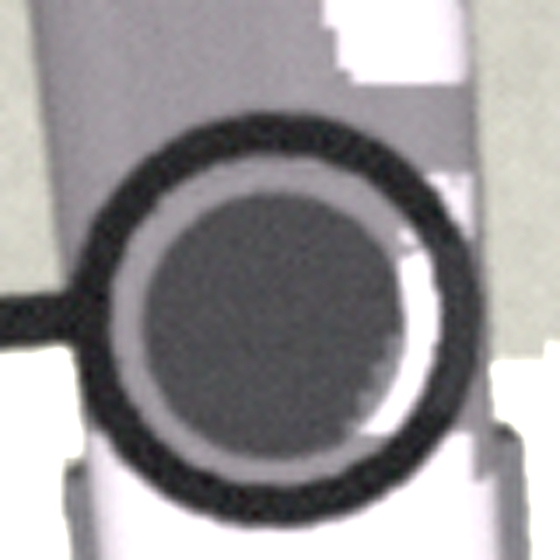

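View pics/w11.png

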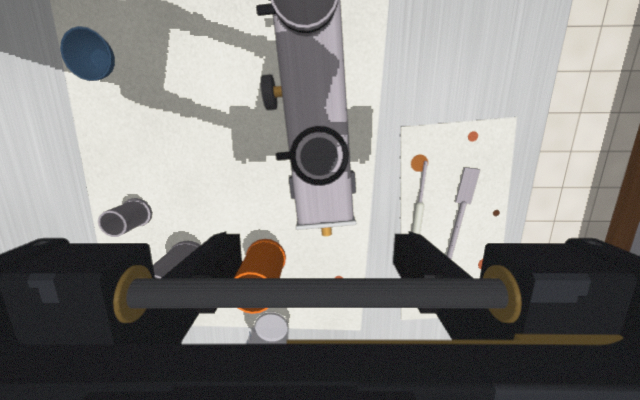

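Call:
servo_tool([
  [[-2, -3, 0, 0, 0, 0], [-4.5, -6, 0, 0, 0, 0], [-7, -9, 0, 0, 0, 0], [-9.5, -12, 0, 0, 0, 0], [-12, -15, 0, 0, 0, 0], [-14.5, -17.5, 0, 0, 0, 0], [-16.5, -19.2, 0, 0, 0, 0], [-16.5, -19.2, 0, 0, 0, 0], [-16.5, -19.2, 0, 0, 0, 0], [-16.5, -19.2, 0, 0, 0, 0], [-16.5, -19.2, 0, 0, 0, 0], [-16.5, -19.2, 0, 0, 0, 0], [-16.5, -19.2, 0, 0, 0, 0]],
])

```text
clock: 18.65
ee_pos: [0.4738, -0.3084, 0.249]
tcp_rot: [-2.219, -2.223, -0.0]
force: [0.6, 0.1, -0.6]
finger_gap: 0.986
```

```bash
python3 wv.py w12
python3 - <<'E'
from h import *
import pickle
st,c=pickle.load(open('w12.pkl','rb'))
b=cv2.resize(c['color'][100:200,270:370],None,fx=6,fy=6,interpolation=cv2.INTER_CUBIC)
save('w12c.png',np.clip(b.astype(float)*1.5,0,255).astype(np.uint8))
E
```

```text
18.65 [ 0.4738 -0.3084  0.249 ] [-2.2192e+00 -2.2232e+00 -2.0000e-04] [ 0.6  0.1 -0.6] 0.9863276267031663
```

View pics/w12c.png

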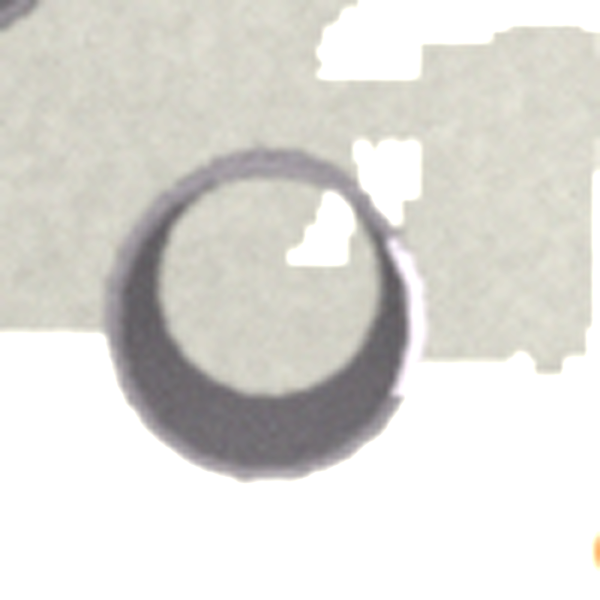

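View pics/w12.png

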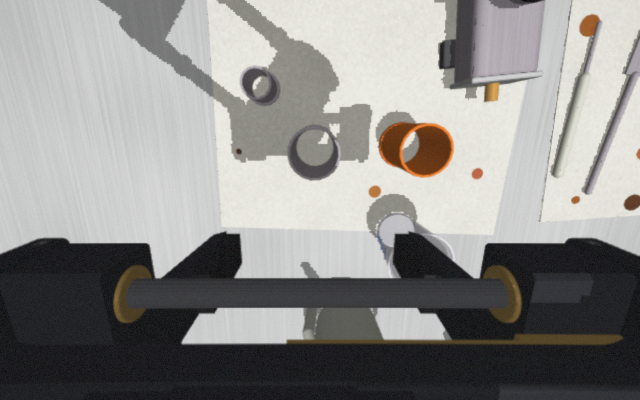

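Run:
```python
from h import *
import pickle
s,c=pickle.load(open('w12.pkl','rb'));M=w2c(c,s)
X=atz(c,M,[(313.9,152.2)],.095)[0];print(X+[.0025,.0009,0],get_state()['ee_pos'])
# overlay check by model
t=np.linspace(0,2*np.pi,200)
im=c['color'].copy()
for r,z in ((.028,.095),(.025,.095),(.025,0.0)):
    P=np.c_[X[0]+r*np.cos(t),X[1]+r*np.sin(t),t*0+z]
    for u,v in proj(c,M,P).round().astype(int): im[v,u]=(255,0,0)
save('w12o.png',cv2.resize(im[100:200,270:370],None,fx=6,fy=6,interpolation=cv2.INTER_NEAREST))
```

```text
[ 0.47090283 -0.26721416  0.095     ] [ 0.47368394 -0.30854072  0.24906344]
```

View pics/w12o.png

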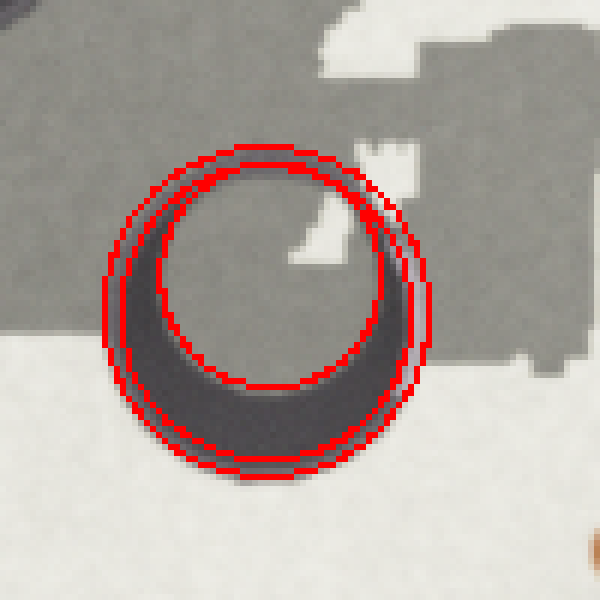

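Call:
servo_tool([
  [[2, -0.1, 2, 0, 0, 0], [4.1, -0.25, 4.5, 0, 0, 0], [4.1, -0.25, 7.5, 0, 0, 0], [4.1, -0.25, 10.5, 0, 0, 0], [4.1, -0.25, 13.5, 0, 0, 0], [4.1, -0.25, 16, 0, 0, 0], [4.1, -0.25, 18, 0, 0, 0], [4.1, -0.25, 18.7, 0, 0, 0], [4.1, -0.25, 18.7, 0, 0, 0], [4.1, -0.25, 18.7, 0, 0, 0], [4.1, -0.25, 18.7, 0, 0, 0], [4.1, -0.25, 18.7, 0, 0, 0], [4.1, -0.25, 18.7, 0, 0, 0], [4.1, -0.25, 18.7, 0, 0, 0]],
])

```text
clock: 19.87
ee_pos: [0.4712, -0.2688, 0.0634]
tcp_rot: [2.22, 2.22, 0.001]
force: [-0.5, 0.5, -0.1]
finger_gap: 0.989
```

Call:
servo_tool([
  [[0, 0, 0, 0, 0, 0], [0, 0, 0, 0, 0, 0], [0, 0, 0, 0, 0, 0], [0, 0, 0, 0, 0, 0], [0, 0, 0, 0, 0, 0], [0, 0, 0, 0, 0, 0], [0, 0, 0, 0, 0, 0], [0, 0, 0, 0, 0, 0]],
], fingers=5.0, grip_force=20)

```text
clock: 20.53
ee_pos: [0.4704, -0.2682, 0.0621]
tcp_rot: [-2.221, -2.221, 0.0]
force: [-0.5, 0.3, 0.3]
finger_gap: 0.628
```

Call:
servo_tool([
  [[0, 0, -1, 0, 0, 0], [0, 0, -4, 0, 0, 0], [0, 0, -7, 0, 0, 0], [0, 0, -10, 0, 0, 0], [0, 0, -13, 0, 0, 0], [1, 1, -15, 0, 0, 0], [3, 3.5, -15, 0, 0, 0], [5.5, 6, -15, 0, 0, 0], [8, 9, -15, 0, 0, 0], [10.5, 12, -15, 0, 0, 0], [13, 15, -15, 0, 0, 0], [15, 17.5, -15, 0, 0, 0], [16.4, 19.4, -15, 0, 0, 0], [16.4, 19.4, -14, 0, 0, 0], [16.4, 19.4, -13.3, 0, 0, 0], [16.4, 19.4, -13.3, 0, 0, 0], [16.4, 19.4, -13.3, 0, 0, 0], [16.4, 19.4, -13.3, 0, 0, 0], [16.4, 19.4, -13.3, 0, 0, 0], [16.4, 19.4, -13.3, 0, 0, 0]],
])

```text
clock: 22.2
ee_pos: [0.6643, -0.1051, 0.196]
tcp_rot: [2.222, 2.22, 0.001]
force: [-0.5, -0.6, -2.9]
finger_gap: 0.627
```

Call:
servo_tool([
  [[0, 0, 0, 0, 0, 0], [0, 0, 0, 0, 0, 0], [0, 0, 0, 0, 0, 0], [0, 0, 0, 0, 0, 0], [0, 0, 0, 0, 0, 0]],
])

```text
clock: 22.62
ee_pos: [0.6645, -0.1043, 0.1953]
tcp_rot: [2.221, 2.221, 0.0]
force: [-0.3, -0.2, -3.0]
finger_gap: 0.627
```

```bash
python3 wv.py w13
python3 - <<'E'
from h import *
import pickle
st,c=pickle.load(open('w13.pkl','rb'))
w=c['color'][140:300,240:400]
save('w13c.png',cv2.resize(np.clip(w*1.5,0,255).astype(np.uint8),(600,600),interpolation=cv2.INTER_CUBIC))
c=camera('side');b=c['color'][100:210,205:325]
save('s13.png',cv2.resize(np.clip(b*1.5,0,255).astype(np.uint8),(600,550),interpolation=cv2.INTER_CUBIC))
E
```

```text
22.6167 [ 0.6645 -0.1043  0.1953] [2.2213e+00 2.2215e+00 1.0000e-04] [-0.3 -0.2 -3. ] 0.6274462115153341
```

View pics/w13c.png

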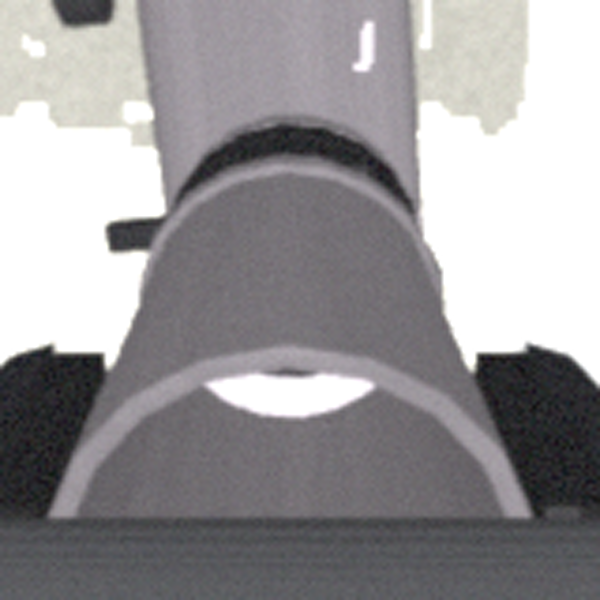

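View pics/s13.png

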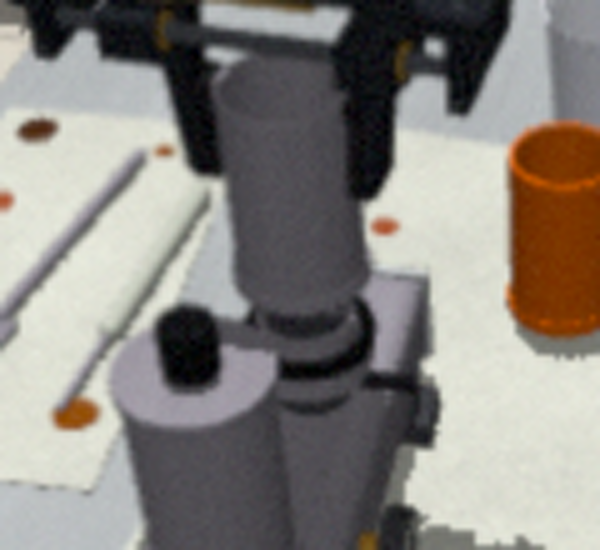

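Call:
servo_tool([
  [[0, 0.04, 0.5, 0, 0, 0], [0, 0.04, 1.0, 0, 0, 0], [0, 0.04, 1.5, 0, 0, 0], [0, 0.04, 1.9, 0, 0, 0], [0, 0.04, 2.2, 0, 0, 0], [0, 0.04, 2.5, 0, 0, 0], [0, 0.04, 2.5, 0, 0, 0], [0, 0.04, 2.5, 0, 0, 0], [0, 0.04, 2.5, 0, 0, 0], [0, 0.04, 2.5, 0, 0, 0]],
])

```text
clock: 23.55
ee_pos: [0.6652, -0.1043, 0.1706]
tcp_rot: [2.221, 2.221, 0.001]
force: [0.7, -0.4, -1.8]
finger_gap: 0.625
```

Call:
servo_tool([
  [[0, 0, 0.1, 0, 0, 0], [0, 0, 0.2, 0, 0, 0], [0, 0, 0.3, 0, 0, 0], [0, 0, 0.4, 0, 0, 0], [0, 0, 0.5, 0, 0, 0], [0, 0, 0.5, 0, 0, 0], [0, 0, 0.5, 0, 0, 0], [0, 0, 0.5, 0, 0, 0]],
])

```text
clock: 24.22
ee_pos: [0.6649, -0.1043, 0.1652]
tcp_rot: [2.221, 2.221, 0.0]
force: [-0.7, 0.3, -1.5]
finger_gap: 0.631
```

Run:
```python
from h import *
c=camera('side');b=c['color'][100:210,205:325]
save('s14.png',cv2.resize(np.clip(b*1.5,0,255).astype(np.uint8),(600,550),interpolation=cv2.INTER_CUBIC))
```

```text
(no output)
```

View pics/s14.png

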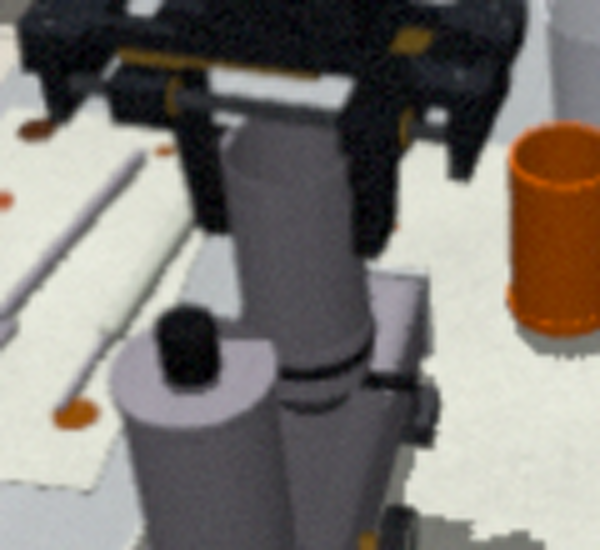

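The side crop shows the funnel standing upright on the black ring. Releasing.

Call:
servo_tool([
  [[0, 0, 0, 0, 0, 0], [0, 0, 0, 0, 0, 0], [0, 0, 0, 0, 0, 0], [0, 0, 0, 0, 0, 0], [0, 0, 0, 0, 0, 0], [0, 0, -1.5, 0, 0, 0], [0, 0, -5, 0, 0, 0], [0, 0, -9, 0, 0, 0], [0, 0, -13, 0, 0, 0], [-2, 0, -16, 0, 0, 0], [-4, 0, -18.5, 0, 0, 0], [-4, 0, -18.5, 0, 0, 0], [-4, 0, -18.5, 0, 0, 0], [-4, 0, -18.5, 0, 0, 0], [-4, 0, -18.5, 0, 0, 0], [-4, 0, -18.5, 0, 0, 0], [-4, 0, -18.5, 0, 0, 0]],
], fingers=8.7)

```text
clock: 25.68
ee_pos: [0.6643, -0.1435, 0.3481]
tcp_rot: [-2.219, -2.22, 0.002]
force: [-0.5, 0.5, 0.6]
finger_gap: 0.988
```

```bash
python3 wv.py w15
python3 - <<'E'
from h import *
import pickle
st,c=pickle.load(open('w15.pkl','rb'))
b=cv2.resize(c['color'][100:200,270:370],None,fx=6,fy=6,interpolation=cv2.INTER_CUBIC)
save('w15c.png',np.clip(b.astype(float)*1.5,0,255).astype(np.uint8))
c=camera('side');b=c['color'][100:210,205:325]
save('s15.png',cv2.resize(np.clip(b*1.5,0,255).astype(np.uint8),(600,550),interpolation=cv2.INTER_CUBIC))
print(get_state()['ee_pos'])
E
```

```text
25.6833 [ 0.6643 -0.1435  0.3481] [-2.2185 -2.2202  0.0025] [-0.5  0.5  0.6] 0.9879442070018307
[ 0.66458829 -0.14372894  0.34894625]
```

View pics/w15c.png

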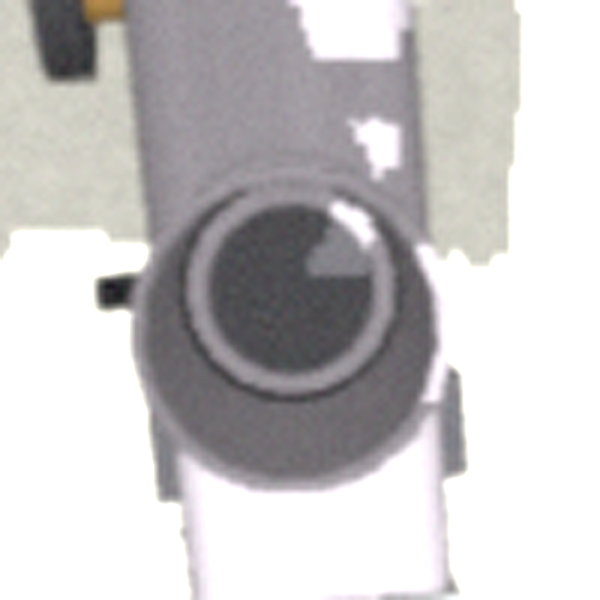

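View pics/s15.png

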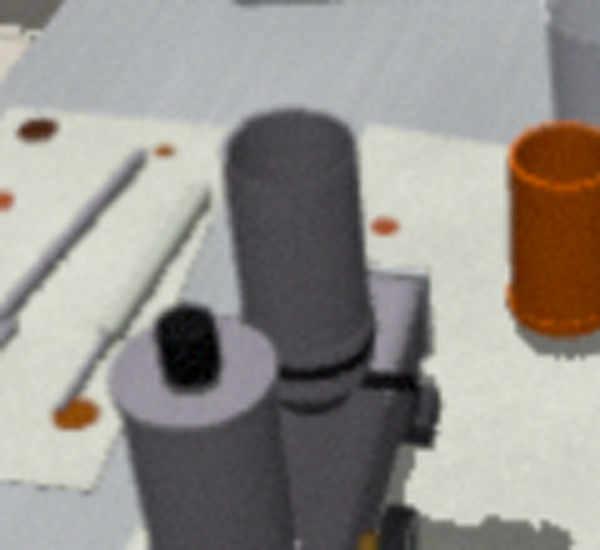

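Call:
servo_tool([
  [[1, -3.5, 0, 0, 0, 0], [3.5, -6.5, 0, 0, 0, 0], [6.5, -9, 0, 0, 0, 0], [10, -11, 0, 0, 0, 0], [13.5, -13, 0, 0, 0, 0], [17, -14.5, 1, 0, 0, 0], [20.5, -16, 2.5, 0, 0, 0], [24, -17, 4, 0, 0, 0], [27, -17.9, 6.5, 0, 0, 0], [30, -17.9, 9, 0, 0, 0], [33, -17.9, 11.5, 0, 0, 0], [36, -17.9, 14, 0, 0, 0], [38.5, -17.9, 16.5, 0, 0, 0], [39.6, -17.9, 17.5, 0, 0, 0], [39.6, -17.9, 17.5, 0, 0, 0], [39.6, -17.9, 17.5, 0, 0, 0], [39.6, -17.9, 17.5, 0, 0, 0], [39.6, -17.9, 17.5, 0, 0, 0], [39.6, -17.9, 17.5, 0, 0, 0], [39.6, -17.9, 17.5, 0, 0, 0]],
])

```text
clock: 27.45
ee_pos: [0.4868, 0.251, 0.1767]
tcp_rot: [2.222, 2.219, 0.003]
force: [-0.1, -1.0, -0.1]
finger_gap: 0.986
```

```bash
python3 wv.py w16
python3 - <<'E'
from h import *
import pickle
st,c=pickle.load(open('w16.pkl','rb'))
b=cv2.resize(c['color'][100:200,270:370],None,fx=6,fy=6,interpolation=cv2.INTER_CUBIC)
save('w16c.png',np.clip(b.astype(float)*1.3,0,255).astype(np.uint8))
print(get_state()['ee_pos'])
E
```

```text
27.45 [0.4868 0.251  0.1767] [2.2224 2.2191 0.0034] [-0.1 -1.  -0.1] 0.9862950661532219
[0.4866471  0.25110014 0.17637225]
```

View pics/w16c.png

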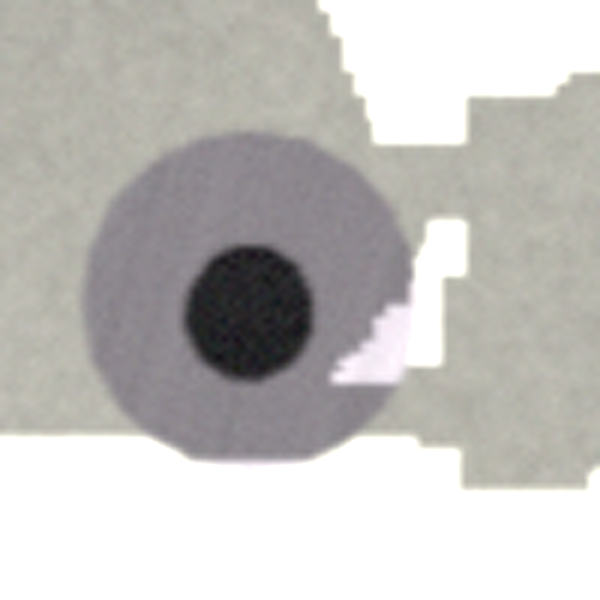

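Run:
```python
from h import *
import pickle
s,c=pickle.load(open('w16.pkl','rb'));M=w2c(c,s)
for u,v,z in ((311.1,149.2,.013),(311.1,152.4,.035)): print(atz(c,M,[(u,v)],z)[0]+[.0025,.0009,0])
```

```text
[0.48142482 0.29457122 0.013     ]
[0.48181121 0.29321732 0.035     ]
```

Call:
servo_tool([
  [[2, -0.2, 2, 0, 0, 0], [4.2, -0.45, 5, 0, 0, 0], [4.2, -0.45, 8, 0, 0, 0], [4.2, -0.45, 11, 0, 0, 0], [4.2, -0.45, 13, 0, 0, 0], [4.2, -0.45, 14.3, 0, 0, 0], [4.2, -0.45, 14.8, 0, 0, 0], [4.2, -0.45, 14.8, 0, 0, 0], [4.2, -0.45, 14.8, 0, 0, 0], [4.2, -0.45, 14.8, 0, 0, 0], [4.2, -0.45, 14.8, 0, 0, 0], [4.2, -0.45, 14.8, 0, 0, 0], [4.2, -0.45, 14.8, 0, 0, 0], [4.2, -0.45, 14.8, 0, 0, 0]],
])

```text
clock: 28.67
ee_pos: [0.4817, 0.2939, 0.0278]
tcp_rot: [2.221, 2.221, 0.002]
force: [0.5, -0.1, -1.8]
finger_gap: 0.987
```

Call:
servo_tool([
  [[0, 0, 0, 0, 0, 0], [0, 0, 0, 0, 0, 0], [0, 0, 0, 0, 0, 0], [0, 0, 0, 0, 0, 0], [0, 0, 0, 0, 0, 0], [0, 0, 0, 0, 0, 0], [0, 0, 0, 0, 0, 0], [0, 0, 0, 0, 0, 0], [0, 0, 0, 0, 0, 0], [0, 0, 0, 0, 0, 0], [0, 0, 0, 0, 0, 0], [0, 0, 0, 0, 0, 0]],
], fingers=1.5, grip_force=20)

```text
clock: 29.67
ee_pos: [0.4814, 0.2937, 0.0272]
tcp_rot: [-2.221, -2.221, 0.0]
force: [0.4, -0.1, 0.9]
finger_gap: 0.242
```

Call:
servo_tool([
  [[0, 0, -1, 0, 0, 0], [0, 0, -4, 0, 0, 0], [0, 0, -8, 0, 0, 0], [-1, 0, -12, 0, 0, 0], [-3, 0, -15.5, 0, 0, 0], [-5.5, 0, -18.5, 0, 0, 0], [-8, 0, -21.5, 0, 0, 0], [-11, 0.5, -24, 0, 0, 0], [-14, 2, -26, 0, 0, 0], [-17.5, 3.5, -27.3, 0, 0, 0], [-21, 5, -27.3, 0, 0, 0], [-24.5, 7, -27.3, 0, 0, 0], [-28, 9, -27.3, 0, 0, 0], [-31, 11.5, -27.3, 0, 0, 0], [-34, 14, -27.3, 0, 0, 0], [-37, 16.5, -27.3, 0, 0, 0], [-39.8, 18.3, -26.5, 0, 0, 0], [-39.8, 18.3, -25, 0, 0, 0], [-39.8, 18.3, -23.5, 0, 0, 0], [-39.8, 18.3, -22.5, 0, 0, 0]],
])

```text
clock: 31.33
ee_pos: [0.6638, -0.1051, 0.2506]
tcp_rot: [-2.222, -2.219, 0.002]
force: [-1.4, 0.6, -1.6]
finger_gap: 0.242
```

Call:
servo_tool([
  [[0, 0, 0, 0, 0, 0], [0, 0, 0, 0, 0, 0], [0, 0, 0, 0, 0, 0], [0, 0, 0, 0, 0, 0], [0, 0, 0, 0, 0, 0], [0, 0, 0, 0, 0, 0], [0, 0, 0, 0, 0, 0]],
])

```text
clock: 31.92
ee_pos: [0.6646, -0.1041, 0.253]
tcp_rot: [2.22, 2.221, 0.001]
force: [-0.3, 1.1, -0.9]
finger_gap: 0.245
```

```bash
python3 wv.py w17
python3 - <<'E'
from h import *
import pickle
st,c=pickle.load(open('w17.pkl','rb'))
w=c['color'][140:300,240:400]
save('w17c.png',cv2.resize(np.clip(w*1.5,0,255).astype(np.uint8),(600,600),interpolation=cv2.INTER_CUBIC))
c=camera('side');b=c['color'][60:210,185:335]
save('s17.png',cv2.resize(np.clip(b*1.5,0,255).astype(np.uint8),(600,600),interpolation=cv2.INTER_CUBIC))
E
```

```text
31.9167 [ 0.6646 -0.1041  0.253 ] [2.2204e+00 2.2211e+00 1.0000e-03] [-0.3  1.1 -0.9] 0.24508531787064164
```

View pics/w17c.png

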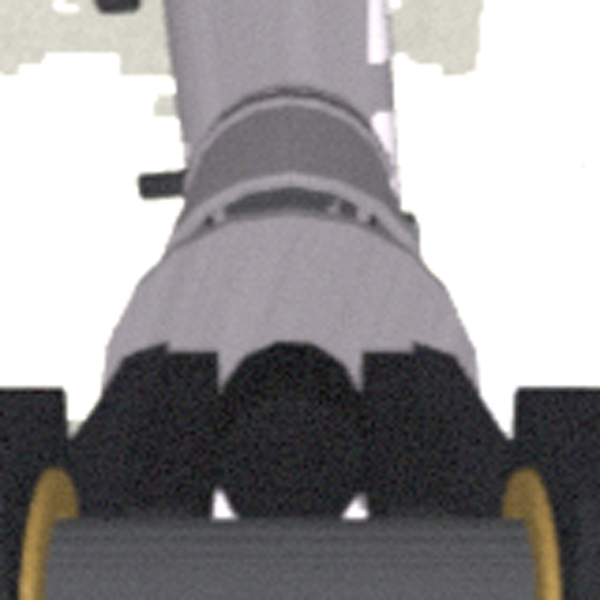

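View pics/s17.png

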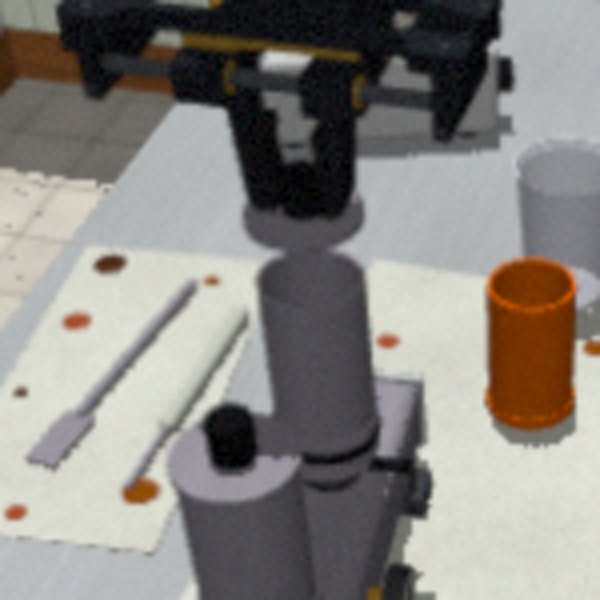

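Call:
servo_tool([
  [[-0.02, 0.03, 0.6, 0, 0, 0], [-0.02, 0.03, 1.2, 0, 0, 0], [-0.02, 0.03, 1.7, 0, 0, 0], [-0.02, 0.03, 2.1, 0, 0, 0], [-0.02, 0.03, 2.5, 0, 0, 0], [-0.02, 0.03, 2.8, 0, 0, 0], [-0.02, 0.03, 3.0, 0, 0, 0], [-0.02, 0.03, 3.0, 0, 0, 0], [-0.02, 0.03, 3.0, 0, 0, 0], [-0.02, 0.03, 3.0, 0, 0, 0]],
])

```text
clock: 32.85
ee_pos: [0.6649, -0.1045, 0.2225]
tcp_rot: [2.221, 2.221, 0.0]
force: [-0.5, -0.1, -0.8]
finger_gap: 0.239
```

Plug is about 3 mm into the mouth with no contact force. Lowering to the seat.

Call:
servo_tool([
  [[0, 0, 0.1, 0, 0, 0], [0, 0, 0.2, 0, 0, 0], [0, 0, 0.3, 0, 0, 0], [0, 0, 0.4, 0, 0, 0], [0, 0, 0.5, 0, 0, 0], [0, 0, 0.5, 0, 0, 0], [0, 0, 0.5, 0, 0, 0], [0, 0, 0.5, 0, 0, 0]],
])

```text
clock: 33.52
ee_pos: [0.6647, -0.1045, 0.2172]
tcp_rot: [2.221, 2.221, -0.0]
force: [0.4, -0.3, -0.5]
finger_gap: 0.241
```

Run:
```python
from h import *
c=camera('side');b=c['color'][80:210,195:325]
save('s18.png',cv2.resize(np.clip(b*1.5,0,255).astype(np.uint8),(600,600),interpolation=cv2.INTER_CUBIC))
```

```text
(no output)
```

View pics/s18.png

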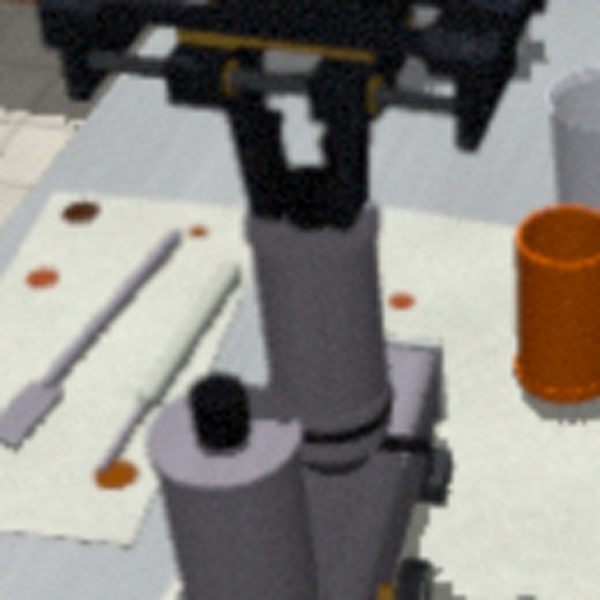

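Lid is seated on the funnel in the side view. I'll release slowly, then retreat upward.

Call:
servo_tool([
  [[0, 0, 0, 0, 0, 0], [0, 0, 0, 0, 0, 0], [0, 0, 0, 0, 0, 0], [0, 0, 0, 0, 0, 0], [0, 0, 0, 0, 0, 0], [0, 0, 0, 0, 0, 0], [0, 0, -1.5, 0, 0, 0], [0, 0, -4, 0, 0, 0], [0, 0, -8, 0, 0, 0], [0, 0, -12, 0, 0, 0], [-3, 0, -15, 0, 0, 0], [-5, 0, -17, 0, 0, 0], [-5, 0, -17, 0, 0, 0], [-5, 0, -17, 0, 0, 0], [-5, 0, -17, 0, 0, 0], [-5, 0, -17, 0, 0, 0]],
], fingers=6)

```text
clock: 34.9
ee_pos: [0.664, -0.1535, 0.3846]
tcp_rot: [-2.218, -2.219, 0.002]
force: [-0.2, -0.3, 0.0]
finger_gap: 0.68
```

```bash
python3 wv.py w19
python3 - <<'E'
from h import *
import pickle
st,c=pickle.load(open('w19.pkl','rb'))
M=w2c(c,st);P=cloud(c,M)
save('w19c.png',cv2.resize(np.clip(c['color'][60:220,240:400]*1.4,0,255).astype(np.uint8),(600,600)))
c=camera('side');b=c['color'][90:240,200:400]
print([ (k,cloud(c,w2c(c))[v,u].round(3)) for k,u,v in (('jar',367,331),('dish',379,248))])
save('s19.png',cv2.resize(np.clip(b*1.4,0,255).astype(np.uint8),(800,600),interpolation=cv2.INTER_CUBIC))
E
```

```text
34.9 [ 0.664  -0.1535  0.3846] [-2.2182 -2.2194  0.0024] [-0.2 -0.3  0. ] 0.6800862095615999
[('jar', array([0.393, 0.201, 0.049])), ('dish', array([ 0.393, -0.009,  0.008]))]
```

View pics/w19c.png

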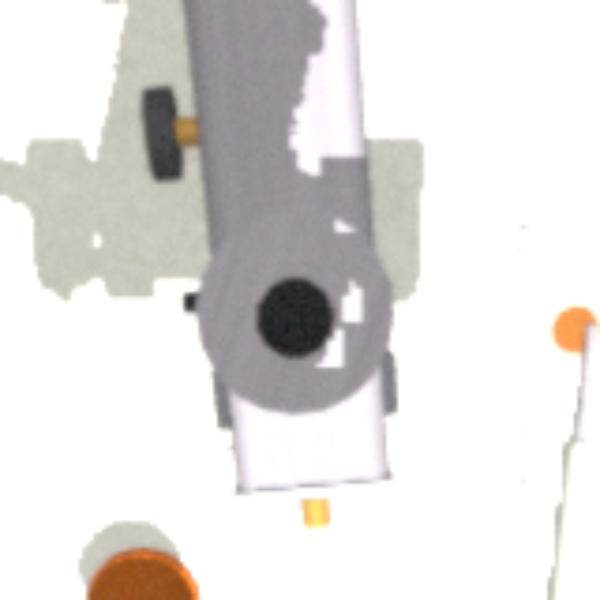

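View pics/s19.png

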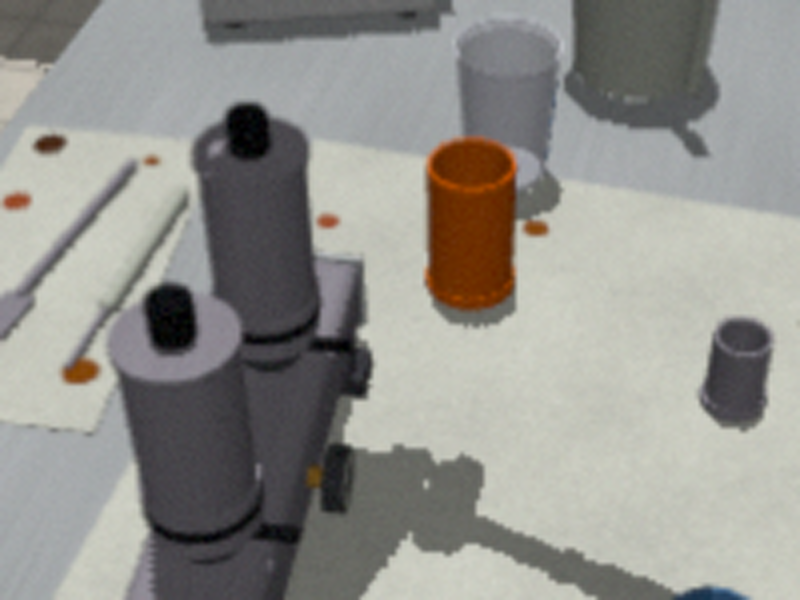

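Call:
servo_tool([
  [[0, 0, 0, 0, 0, 0], [0, 0, 0, 0, 0, 0], [0, 0, 0, 0, 0, 0], [0, 0, 0, 0, 0, 0], [0, 0, 0, 0, 0, 0], [0, 0, 0, 0, 0, 0]],
])

```text
clock: 35.5
ee_pos: [0.6647, -0.1545, 0.3873]
tcp_rot: [2.221, 2.221, 0.0]
force: [0.0, -0.9, -0.3]
finger_gap: 0.68
```

Run:
```python
from h import *
st=get_state();c=camera('wrist');P=cloud(c,w2c(c,st))
k=P[140:148,314:322];print('knob',np.median(k.reshape(-1,3),0),'want z .225')
z=P[120:170,290:345,2];print('disc',np.median(z[(z>.19)&(z<.215)]),'want .203')
for s in ((144,300),(128,318),(160,318),(146,336)): print(P[s].round(4))
print(finish_job())
```

```text
knob [ 0.66318897 -0.10586067  0.22627155] want z .225
disc 0.20425540716131668 want .203
[ 0.6435 -0.1078  0.2037]
[ 0.6638 -0.0903  0.2052]
[ 0.6638 -0.1258  0.2039]
[ 0.6842 -0.1101  0.2029]
the job is handed in; nothing more can be done
None
```

The empty station is now fitted like the one beside it: support in the bore, seal ring round it, large funnel on the ring, lid on the funnel. Each part was lowered to its seat before I let go. The job was handed in at 35.5 s of the 106 s allowed; it gave no verdict.

**Seating:** The last wrist-depth check put the lid's disc top at 204 mm and its knob top at 226 mm. I wanted 203 and 225, so both are within the wrist camera's usual 1–2 mm. The disc is level to about 2 mm across, and the side view shows the stack upright like the finished one. After release, the ring looked concentric with the support, and the support was about 1 mm off the station's axis.

**Bystanders:** In the final pictures the jar, dish, small funnel and beaker look unmoved, and so does the orange look-alike. I checked the jar and dish by depth and the others only by eye.

**Disagreements:** The wrist camera read about 2.5 mm low in x. I corrected for that using the parts centred between the jaws. My first reading of the station, from the start pose, was about 10 mm off in y. I replaced it with a close view before placing anything.

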